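Pack the ferrule down the reed tube

ROBOT

A 7-joint arm with a two-finger parallel gripper is mounted at the origin on the work surface. World frame = base frame: x ahead of the robot, y to its left, z up, the work surface at z = 0. Lengths are in mm, angles in rad, forces in N, time in s.
With the tool pointing down it reaches from about 350 to 900 mm from the base axis. Payload 8.1 kg.
Tool frame: the origin (TCP) lies midway between the tips of the shut fingers; the grasp point (between the pads) lies 19 mm behind it; z points along the fingers, y is the direction in which the jaws open and shut (so a half turn about z gives the same grasp; the last joint's range is limited). The gripper opens to 85 mm and grips with 20 to 120 N. Pads are 22 mm wide; open, the fingers measure 114 mm over their backs; the gripper's body (76 mm by 85 mm) begins 54 mm behind the grasp point. The pads swing forward as they close: fully open they stand 13 mm farther back than shut.
Start: joints at [1.137, 0.434, 0.025, 1.573, -0.012, 1.134, -0.075], TCP at [202.977, -591.137, 200.223] pointing down, gripper open.
Joint ranges: [-2.62, 2.62], [-0.44, 2.09], [-1.27, 1.32], [0.08, 2.57], [-1.32, 4.46], [0.12, 2], [-2.74, 2.74]. Speed limits (rad/s): [2.22, 2.22, 3.01, 3.01, 3.14, 3.14, 3.14].

INTERFACE

Orientations are given as [roll, pitch, yaw] about the fixed x, y, z axes, in that order (R = Rz(yaw) Ry(pitch) Rx(roll)).
In Python, from cell import robot gives the robot as it stands. The module is installed in compiled form; this text tells all that it offers.
- The arm moves only by the shell command python3 -m pendant 'ROWS'. ROWS is JSON, a list of rows, each a list of 5 numbers: the shift along the tool's x, y, z in cm, then the turn about the tool's z in rad, then the finger opening in cm, from 0 to 8.54. In form: [[dx, dy, dz, yaw, gripper], ...]. A call has 1 to 12 rows; each row is the pose to reach, as a shift and turn from the pose commanded when the call began, along the tool's axes at that moment; what a row does not reach only later rows make up. A row lasts 1/12 s, in which the tool goes at most 41.7 mm and 7.16 degrees, less where a joint would pass 70% of its speed; a pose out of reach is approached as far as the arm can. A call with a gripper value outside its range is refused whole. The fingers move at their own pace and stop on an object; the grip force is fixed at half the most. Time passes only in rows, so rows that repeat a pose let the fingers close. It gives the time, the measured TCP pose, the force and the opening at its end, in the units of the state.
- robot.sense(): the state, without advancing time (a new reading comes with each control period).
- robot.get_image(name): name is "scene" or "side" or "wrist"; returns the picture (480x640x3 uint8, red, green, blue); there is no depth.
- robot.camera_params(name): a dict with "K" (3x3 intrinsics, pixels), "distortion" ([k1, k2, p1, p2, k3] as OpenCV has them; the pictures are not rectified), "R" (3x3) and "t" (3): a world point X has camera coordinates R X + t; the wrist camera has in their place "T_tool_cam" (4x4, takes a point from camera to tool coordinates, whose origin is the TCP and whose axes are the flange's). Camera axes: x right, y down, z forward; pixel columns grow to the right and rows downward; lengths in mm; the calibration is good to about 2 mm. A picture is of the moment at which its call begins: read the wrist's pose just before it. camera_params takes no time and is no camera call.
- robot.job_done(): hands the job in, once; it reports no verdict.
Trained networks look in the newest picture that a camera, given by its name, has taken for a name from the list of things; names that differ only in an ending like _2 or _b are one class to them, and where a whole thing is asked for, a point or a joint stands for the part that bears it (a point fixed in the world has none). Each returns a list of dicts, best first, with "confidence" (0 to 1); they miss things now and then, are a little off and sometimes report something else, mostly with a low value. They report only what shows in the picture. A call takes as long as a camera call.
- robot.cut_out(camera, thing): "mask" (480x640 bool, what is visible of it) and "rect" ([left, top, right, bottom] in pixels, round what is visible of it).
The state is a dict: "time_s": time; "qpos": joint angles; "dq": joint speeds; "joint_efforts": joint torques, N m; "tool_pos": TCP position; "orientation": TCP orientation; "contact_force": force on the tool from outside, world axes, zero at the start; "moment": the same for the moment, N m; "gripper_width": finger opening in mm.
Only numpy, scipy, OpenCV 4.12 (cv2) and the standard library are available. Lean on these libraries where they do the work, as an engineer would, in place of code of your own. Each camera call takes 0.05 s, during which the arm holds its last target.

TASK

Drop the blue brass ferrule into the mouth of the upright clear tube, then use the green-handled packing rod to push it and the cork wad under it down the tube until they stop dead on the hidden stop, and bear down firmly there with about 15 N for a full second, never over 25 N. Then stand the rod back in its wooden holder, let go, and leave the other things on the bench where they are.

Things in the scene. Friction and masses are not known exactly. Their poses are not given: they have to be found in the camera images.
- ferrule: Blue-lacquered brass ferrule to be packed: plain cylinder 14 mm in diameter, 34 mm tall, 30 g, standing upright on the bench. Origin: centre of its underside; z points up along its axis.
- rod: Packing rod: steel shaft 12 mm in diameter and 80 mm long, with a round green-painted wooden handle 20 mm in diameter and 50 mm long on top (130 mm overall, 70 g). It stands upright, handle up, in the hole of its holder. Origin: centre of the flat lower end of the shaft (the tip); z points up along the rod, handle from z = 80 to 130 mm.
- holder: Fixed wooden rod holder: block 60 x 60 mm on an 80 x 80 x 8 mm plate, 45 mm tall in all, with a 15 mm square hole from the top down to 8 mm above the bench. The rod's tip rests on the hole's floor. Origin: centre of the underside; the sides of the block are its x and y.
- tube: Fixed packing tube: dark wooden foot 60 x 60 mm on a 70 x 70 mm plate, 62 mm tall, with a clear tube of 23.6 mm outer diameter and 17 mm bore rising from it to a flared brass mouth of 33 mm outer diameter, 135 mm above the bench. Origin: centre of the underside.
- tube_mouth (a point): Centre of the tube's mouth, on its axis at the rim (135 mm above the bench). The mouth is a cone about 25 mm wide at the rim that narrows to the 17 mm bore within 8 mm. Below, inside the foot, hides a rubber-faced stop at a different depth each time: from where the wad meets it the force rises by about 8 N per mm on top of the friction, and only that rise tells where. Unloaded, the wad comes back 2 mm at most.
- wad (a joint): How far the reddish cork wad (16 mm wide, 12 mm long) has been pushed down the bore, in m: at 0 its top face lies 44 mm below the rim, and it starts 0 to 10 mm down. It slides against a friction of about 5 N (plus 0.03 N for each mm/s) and stays where it is left. A hidden stop in the tube's foot ends its travel somewhere between 31 and 47.5 mm. The ferrule lands on top of the wad.
- calliper: Nickel calliper, 150 mm long, lying flat, about 11 mm thick; a bystander. Origin at its sliding jaw.
- wax: Yellow beeswax block 55 x 38 x 26 mm; a bystander. Origin: centre of the underside.
- loupe: Chrome loupe 42 mm in diameter, 34 mm tall; a bystander. Origin: centre of the underside.
- spool: Red thread spool 34 mm in diameter, 40 mm tall; a bystander. Origin: centre of the underside.
- awl: Awl like a screwdriver, lying flat, out to the left side; a bystander.

How it is judged (in metres and radians):
On the way, in this order (a step that is already met when the one before it is completed fails the run):
1. the ferrule is let go upright in the tube, its lower end at least 30 mm below the rim (horizontal distance between ferrule and tube_mouth below 0.004 m and angle between ferrule's own z axis and vertical below 0.25 rad and z of ferrule in the frame of tube_mouth below -0.03 m and contact force between the fingers and ferrule below 0.1 N), for 0.2 s.
2. the held rod bears on the ferrule with at least 10 N for 0.6 s while the wad stands still on its stop (horizontal distance between ferrule and tube_mouth below 0.004 m and angle between ferrule's own z axis and vertical below 0.25 rad and contact force between rod and ferrule above 10 N and contact force between the fingers and rod above 1 N and value of joint wad above 0.0295 m and velocity of joint wad between -0.003 and 0.003 m/s), for 0.6 s.
At the end, for the whole second after the job is handed in: The ferrule is upright in the tube within 4 mm of its axis, its underside at least 72 mm below the rim and the wad at least 29.5 mm down; the rod stands in the holder's hole within 8 mm of the centre, its tip within 5 mm of the hole's floor, within 0.2 rad of upright; both are at rest (horizontal distance between ferrule and tube_mouth below 0.004 m and angle between ferrule's own z axis and vertical below 0.25 rad and value of joint wad above 0.0295 m and z of ferrule in the frame of tube_mouth below -0.072 m and horizontal distance between rod and holder below 0.008 m and z of rod in the frame of holder below 0.013 m and angle between rod's own z axis and vertical below 0.2 rad and linear speed of each of rod, ferrule below 0.02 m/s); the robot touches nothing.
It fails at once if the rod presses the ferrule with more than 25 N (contact force between rod and ferrule above 25 N).
It fails at once if the rod is jammed against the tube or its mouth with more than 20 N (contact force between rod and tube above 20 N).
It fails at once if a bystander is moved more than 30 mm (distance of any of calliper, wax, loupe, spool, awl from where it was at the start of the episode above 0.03 m).
It also fails if it takes over 61 s, if anything falls off the work surface, if the arm or the gripper's body presses on something with over 40 N, if the wrist force passes 120 N, or if a joint passes its speed limit or range.

## Working session

There is one attempt and no reset: what is moved stays moved. The work goes in short steps, Python scripts to look and compute and a shell command to move; the robot and the scene stay as the last step left them, time stands still between calls to the robot, and variables do not carry over. Pictures are saved under pics/ and viewed, and the job is handed in when it is done.

```bash
mkdir -p pics; ls
python3 - <<'E'
from cell import robot
import cv2
s=robot.sense(); print(s)
for n in ["scene","side","wrist"]:
    im=robot.get_image(n); cv2.imwrite(f"pics/{n}0.png",im[:,:,::-1]); 
    p=robot.camera_params(n); print(n,p)
E
```

```text
pics
{'time_s': 0.0, 'qpos': array([ 1.13736444,  0.43520219,  0.02497713,  1.57410777, -0.01155093,
        1.13400471, -0.07506812]), 'dq': array([-3.13684480e-06, -3.62441345e-04,  1.30580768e-03,  4.48048849e-04,
       -9.58272117e-05, -7.24933912e-04,  6.23750184e-05]), 'joint_efforts': array([ 5.99694667e-04, -6.70465279e+01,  1.02547813e+00, -3.16210663e+01,
        1.56036112e-02,  1.24855275e-02, -2.12012748e-05]), 'tool_pos': array([ 202.75914306, -590.60438047,  199.43486654]), 'orientation': array([-3.14002561e+00,  1.88664408e-04,  3.30811014e-01]), 'contact_force': array([-1.12472674,  0.38628346,  0.73490703]), 'moment': array([ 0.01954595, -0.07410145, -0.0352652 ]), 'gripper_width': 84.86151083161425}
scene {'K': array([[564.06934691,   0.        , 328.00126231],
       [  0.        , 564.06934691, 237.58718349],
       [  0.        ,   0.        ,   1.        ]]), 'distortion': array([0.0605521, 0.       , 0.       , 0.       , 0.       ]), 'R': array([[ 0.75536727,  0.65522278, -0.01016858],
       [ 0.46682429, -0.54893431, -0.69335864],
       [-0.45988625,  0.5
[... 448 characters left out ...]
0.14877392,  0.69849199, -0.69998233]]), 't': array([-537.26710653,  196.48560946, 1187.52859488])}
wrist {'K': array([[407.83281116,   0.        , 321.56413486],
       [  0.        , 407.83281116, 243.57232048],
       [  0.        ,   0.        ,   1.        ]]), 'distortion': array([-0.080726,  0.      ,  0.      ,  0.      ,  0.      ]), 'T_tool_cam': array([[ 1.95098373e-04, -9.63813526e-01, -2.66577284e-01,
         6.65731689e+01],
       [ 9.99999859e-01,  5.62280523e-05,  5.28570874e-04,
         3.40822213e-01],
       [-4.94454636e-04, -2.66577349e-01,  9.63813401e-01,
        -1.74195630e+02],
       [ 0.00000000e+00,  0.00000000e+00,  0.00000000e+00,
         1.00000000e+00]])}
```

View images.

View pics/scene0.png

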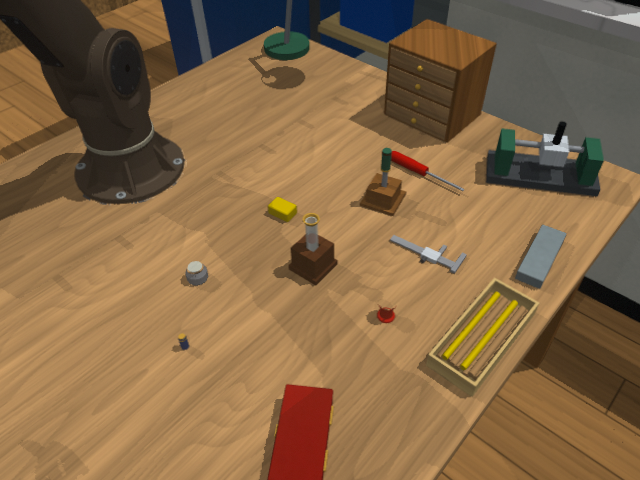

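View pics/side0.png

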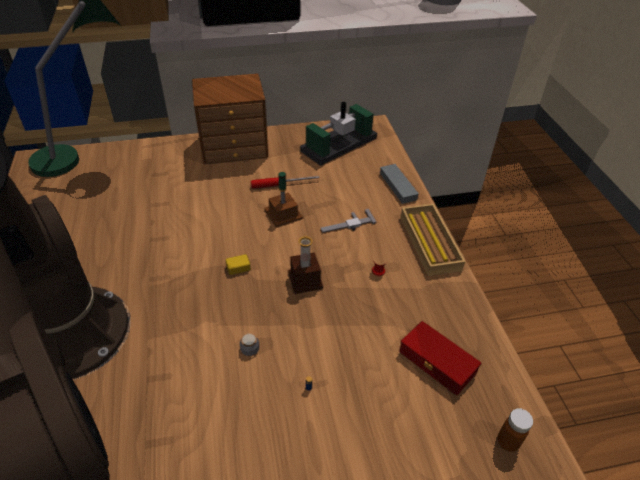

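View pics/wrist0.png

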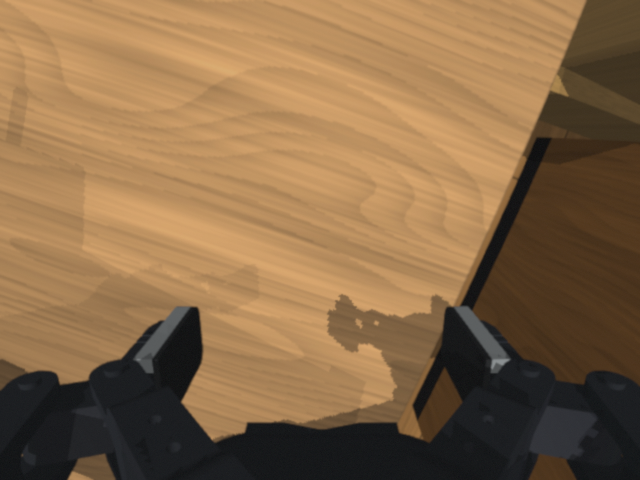

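The scene view shows the ferrule at about (184,342), the tube mouth at (312,219), the rod top at (386,152) and the holder at (383,193). The side view shows them at (309,383), (306,242), (282,177) and (284,209).

```bash
cat > h.py <<'E'
import numpy as np, cv2
from cell import robot
from scipy.spatial.transform import Rotation as Rn
def cam(n, s=None):
    p=robot.camera_params(n)
    if n!="wrist": return p["K"],p["distortion"],p["R"],p["t"]
    T=np.eye(4); T[:3,:3]=Rn.from_euler("xyz",s["orientation"]).as_matrix(); T[:3,3]=s["tool_pos"]
    C=np.linalg.inv(T@p["T_tool_cam"]); return p["K"],p["distortion"],C[:3,:3],C[:3,3]
def ray(c,uv):
    K,d,R,t=c
    x=cv2.undistortPoints(np.array([[uv]],float),K,d)[0,0]
    v=R.T@np.array([x[0],x[1],1]); return -R.T@t, v/np.linalg.norm(v)
def onz(c,uv,z):
    o,v=ray(c,uv); return o+v*(z-o[2])/v[2]
def tri(obs):
    A=np.zeros((3,3));b=np.zeros(3);rs=[ray(c,u) for c,u in obs]
    for o,v in rs:
        P=np.eye(3)-np.outer(v,v);A+=P;b+=P@o
    X=np.linalg.solve(A,b); return X,[np.linalg.norm((np.eye(3)-np.outer(v,v))@(X-o)) for o,v in rs]
def proj(c,X):
    K,d,R,t=c
    return cv2.projectPoints(np.atleast_2d(np.array(X,float)),cv2.Rodrigues(R)[0],t,K,d)[0][:,0]
def totool(s,X):
    return Rn.from_euler("xyz",s["orientation"]).as_matrix().T@(np.array(X)-s["tool_pos"])
E
python3 - <<'E'
from h import *
for n in ["scene","side"]:
    im=robot.get_image(n)[:,:,::-1]
    for th in ["ferrule","rod","tube","holder"]:
        r=robot.cut_out(n,th)
        for q in r[:2]:
            ys,xs=np.nonzero(q["mask"]); print(n,th,round(q["confidence"],2),q["rect"],xs.mean().round(1),ys.mean().round(1),len(xs))
S,D=cam("scene"),cam("side")
print("ferr",tri([(S,(184,342)),(D,(309,383.5))]))
print("mouth",tri([(S,(311.5,219)),(D,(306,242.5))]))
print("rodtop",tri([(S,(386,151)),(D,(282.5,175))]))
s=cv2.resize(cv2.imread("pics/scene0.png")[130:370,160:420],None,fx=3,fy=3,interpolation=2)[:600]
cv2.imwrite("pics/s_crop.png",cv2.resize(cv2.imread("pics/scene0.png")[140:290,260:430],None,fx=4,fy=4,interpolation=2))
cv2.imwrite("pics/d_crop.png",cv2.resize(cv2.imread("pics/side0.png")[160:300,230:400],None,fx=4,fy=4,interpolation=2))
E
```

```text
scene ferrule 0.59 [268.0, 192.8, 296.5, 218.4] 281.6 208.6 482
scene ferrule 0.49 [176.1, 332.7, 189.9, 353.7] 183.5 341.9 159
scene rod 0.65 [379.8, 146.3, 389.9, 188.6] 386.1 164.0 347
scene tube 0.92 [292.6, 212.7, 338.6, 282.4] 312.4 252.3 2028
scene holder 0.9 [360.9, 173.8, 408.1, 217.4] 383.9 195.2 1178
side ferrule 0.5 [309.0, 378.3, 313.8, 390.1] 308.4 383.4 64
side rod 0.51 [275.6, 175.6, 281.6, 203.5] 281.6 185.9 200
side tube 0.81 [289.1, 236.8, 321.0, 293.4] 304.6 268.8 1303
side holder 0.92 [263.4, 194.1, 304.2, 228.5] 282.1 210.9 848
ferr (array([ 490.13670098, -234.43960999,   14.28814764]), [np.float64(0.875094702070908), np.float64(0.8750947020710227)])
mouth (array([537.46664595,  51.47539891, 131.03988963]), [np.float64(2.649884972743279), np.float64(2.6498849727433207)])
rodtop (array([523.38748423, 297.60116657, 136.81003906]), [np.float64(1.687244224989613), np.float64(1.6872442249895692)])
```

View pics/s_crop.png

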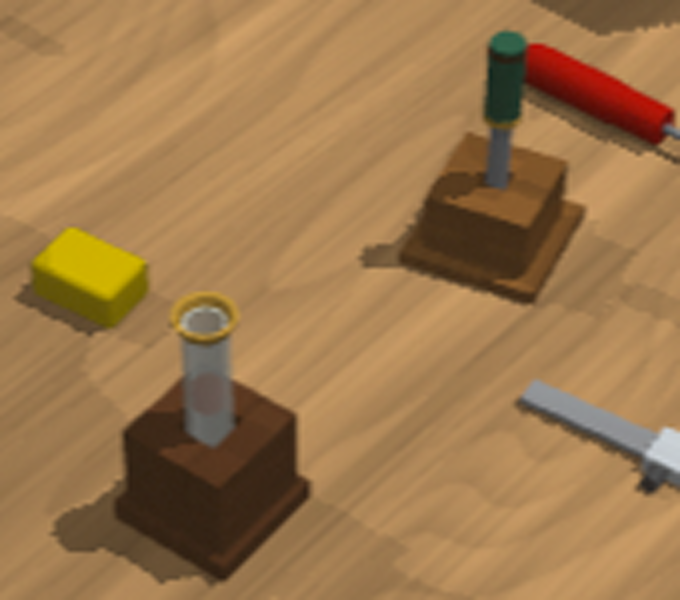

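View pics/d_crop.png

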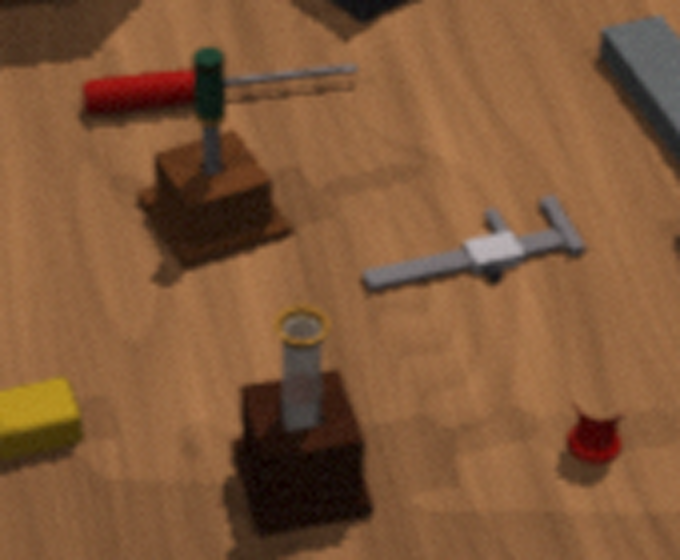

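Run:
```python
from h import *
S,D=cam("scene"),cam("side"); s=robot.sense()
for n,a,b in [("ferr",(184,342),(309,383.5)),("mouth",(311.2,219.5),(305.8,241.3)),("rodtop",(387,150),(282,173.7)),("loupe",(196,266),(250,341)),("wax",(283,206),(238,263)),("spool",(386,312),(378,267))]:
    X,e=tri([(S,a),(D,b)]); print(n,X.round(1),np.round(e,1),"tool",totool(s,X).round(1))
print(s["time_s"],totool(s,[490,-234,130]).round(1))
```

```text
ferr [ 490.1 -234.4   14.3] [0.9 0.9] tool [ 387.5 -244.1  185.9]
mouth [537.6  51.4 132.4] [0.8 0.8] tool [ 525.2 -499.1   67.8]
rodtop [522.9 301.9 137.2] [1.2 1.2] tool [ 592.6 -740.7   62.9]
loupe [ 384.2 -117.2   30.9] [4.1 4.1] tool [ 325.3 -389.4  169.3]
wax [382.1 125.4  17.6] [2.8 2.8] tool [ 402.1 -619.6  182.6]
spool [718.8  51.6   9.8] [0.4 0.4] tool [ 696.6 -440.5  190.4]
0.65 [ 387.5 -244.6   70.2]
```

```bash
python3 -m pendant '[[3.5,-2.2,0,0,8],[7,-4.4,0,0,6],[10.5,-6.6,1,0,5],[14,-8.8,2,0,5],[17.5,-11,3,0,5],[21,-13.2,3,0,5],[24.5,-15.4,3,0,5],[28,-17.6,3,0,5],[31.5,-19.8,3,0,5],[35,-22,3,0,5],[37.5,-24,3,0,5],[38.7,-24.4,3,0,5]]'; python3 -m pendant '[[0,0,0,0,5],[0,0,0,0,5],[0,0,0,0,5]]'
cat > look.py <<'E'
import sys
from h import *
n,out=sys.argv[1:3]
s=robot.sense(); im=robot.get_image(n)[:,:,::-1].copy(); cv2.imwrite(f"pics/{out}.png",im)
np.save(f"pics/{out}.npy",dict(tool_pos=s["tool_pos"],orientation=s["orientation"]),allow_pickle=True)
print(s["time_s"],s["tool_pos"].round(1),s["orientation"].round(4),s["contact_force"].round(1),s["gripper_width"])
E
python3 look.py wrist w1
```

```text
time_s: 1.65
tool_pos: [492.7, -228.6, 170.5]
orientation: [-3.14, -0.002, 0.338]
contact_force: [-0.8, 0.2, -0.5]
gripper_width: 50.0
time_s: 1.9
tool_pos: [488.8, -236.2, 170.1]
orientation: [3.141, 0.001, 0.329]
contact_force: [-0.3, -0.4, -0.2]
gripper_width: 49.9
1.9 [ 488.8 -236.2  170.1] [3.1411e+00 9.0000e-04 3.2890e-01] [-0.3 -0.4 -0.2] 49.88659018655135
```

View pics/w1.png

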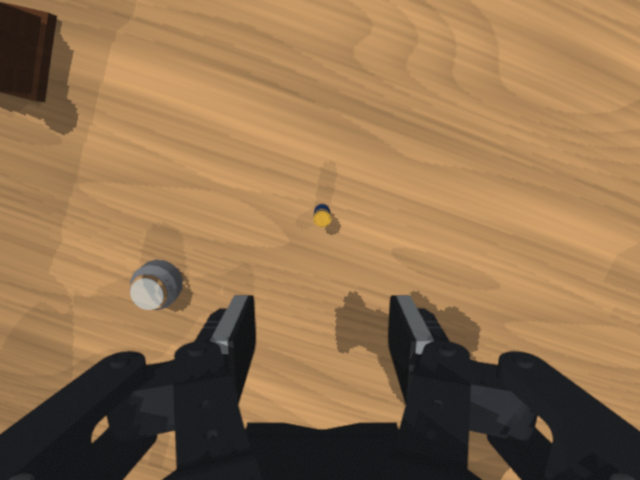

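The ferrule's top is at about (322,218) with its foot at (321,207). The loupe is well to the left at (150,292).

Run:
```python
from h import *
s=np.load("pics/w1.npy",allow_pickle=True).item(); W=cam("wrist",s)
im=cv2.imread("pics/w1.png")[190:250,290:360]; cv2.imwrite("pics/w1c.png",cv2.resize(im,None,fx=8,fy=8,interpolation=2))
S,D=cam("scene"),cam("side")
X=onz(W,(322,218),34); print(X, totool(s,X))
print(tri([(W,(322,218)),(S,(183,336)),(D,(309,380))]))
```

```text
[ 490.25355974 -236.65864175   34.        ] [  1.34247047   0.84868644 136.11049235]
(array([ 489.97244353, -235.27888229,   30.95361085]), [np.float64(1.6172983679887631), np.float64(3.2851506205738388), np.float64(1.857191604121396)])
```

View pics/w1c.png

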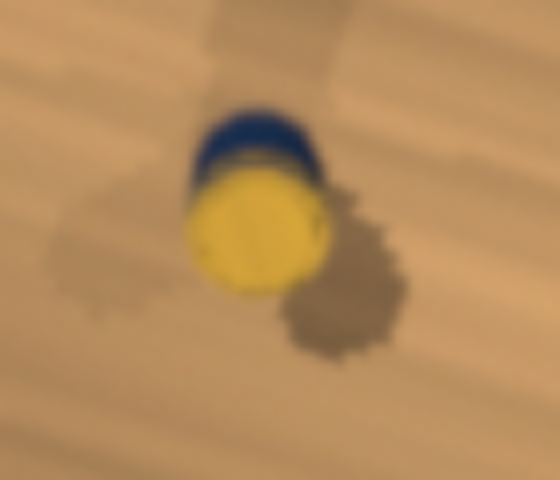

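```bash
python3 -m pendant '[[0.05,0.05,3,0,5],[0.1,0.1,6,0,5],[0.1,0.1,9,0,5],[0.1,0.1,9.5,0,5],[0.1,0.1,9.5,0,5]]'
python3 look.py wrist w2
```

```text
time_s: 2.37
tool_pos: [488.8, -236.0, 73.8]
orientation: [-3.139, 0.004, 0.329]
contact_force: [0.1, 0.6, -0.1]
gripper_width: 50.0
2.3667 [ 488.8 -236.    73.8] [-3.1392  0.0035  0.3287] [ 0.1  0.6 -0.1] 49.98726094041544
```

View pics/w2.png

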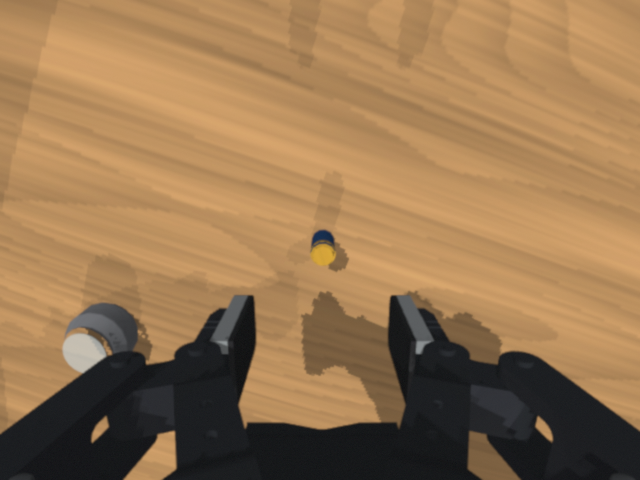

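Run:
```python
from h import *
s=np.load("pics/w1.npy",allow_pickle=True).item(); W=cam("wrist",s)
s2=np.load("pics/w2.npy",allow_pickle=True).item(); W2=cam("wrist",s2)
print(tri([(W,(322.2,218.7)),(W2,(322.7,255))]))
X=onz(W2,(322.7,255),34); print(X, totool(s2,X))
```

```text
(array([ 489.45137078, -236.97893835,   32.54883935]), [np.float64(0.1141987352980859), np.float64(0.11419873529810096)])
[ 489.84278831 -236.72306267   34.        ] [ 0.8917768   1.08492365 39.75914213]
```

```bash
python3 -m pendant '[[0.1,0.1,2,0,5],[0.1,0.1,4,0,5],[0.1,0.1,5.8,0,5],[0.1,0.1,5.8,0,5],[0.1,0.1,5.8,0,1],[0.1,0.1,5.8,0,1],[0.1,0.1,5.8,0,1],[0.1,0.1,5.8,0,1],[0.1,0.1,5.8,0,1],[0.1,0.1,5.8,0,1],[0.1,0.1,5.8,0,1],[0.1,0.1,5.8,0,1]]'
python3 look.py wrist w3
```

```text
time_s: 3.42
tool_pos: [492.3, -235.9, 17.3]
orientation: [3.142, -0.0, 0.331]
contact_force: [-0.9, -0.1, 0.5]
gripper_width: 10.2
3.4167 [ 492.3 -235.9   17.3] [ 3.1415 -0.      0.3308] [-0.9 -0.1  0.5] 10.209690070785264
```

View pics/w3.png

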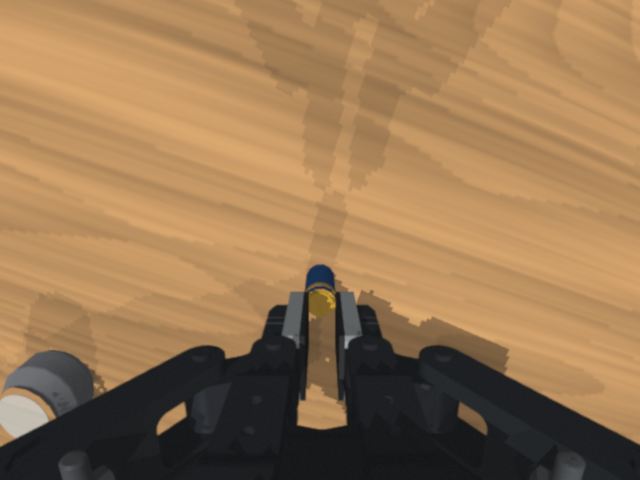

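The ferrule's top sits between the pads at (321,300). The opening follows the command, so I'll command it fully shut and see where it stops.

```bash
python3 -m pendant '[[0,0,0,0,0],[0,0,0,0,0],[0,0,0,0,0],[0,0,0,0,0]]'; python3 -m pendant '[[0,0,-2,0,0],[0,0,-4,0,0],[0,0,-6,0,0],[0,0,-6,0,0],[0,0,-6,0,0]]'
python3 look.py wrist w4;python3 look.py scene s4
```

```text
time_s: 3.8
tool_pos: [492.3, -235.9, 17.1]
orientation: [-3.142, 0.0, 0.331]
contact_force: [-0.6, 0.2, 0.3]
gripper_width: -0.2
time_s: 4.22
tool_pos: [493.1, -236.3, 78.2]
orientation: [3.14, -0.002, 0.331]
contact_force: [0.5, 0.4, 0.2]
gripper_width: -0.3
4.2167 [ 493.1 -236.3   78.2] [ 3.1399e+00 -1.8000e-03  3.3060e-01] [0.5 0.4 0.2] -0.3358226505313475
4.2667 [ 492.4 -236.    77.3] [ 3.1411e+00 -3.0000e-04  3.3070e-01] [0.2 0.6 0.2] 0.600638004959292
```

View pics/w4.png

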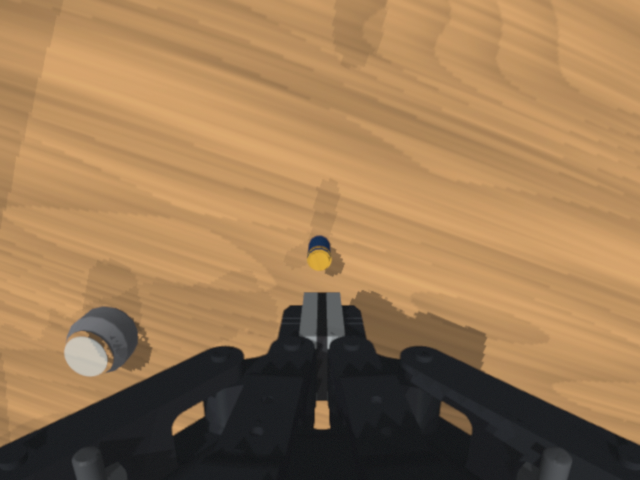

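View pics/s4.png

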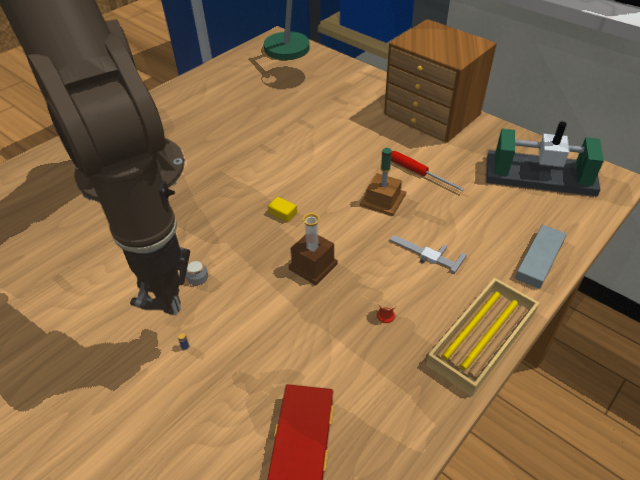

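```bash
python3 look.py side d4
python3 - <<'E'
from h import *
s=np.load("pics/w4.npy",allow_pickle=True).item()
s4=np.load("pics/s4.npy",allow_pickle=True).item()
R=Rn.from_euler("xyz",s4["orientation"]).as_matrix(); t=s4["tool_pos"]
P=[t, t+R@[11,0,0], t+R@[-11,0,0], t+R@[0,0,-19], t+R@[50,0,0],t+R@[0,50,0]]
for n in ["scene","side","wrist"]:
    c=cam(n,s4); uv=proj(c,P); print(n,uv.round(1).tolist())
    if n!="wrist":
        im=cv2.imread(dict(scene="pics/s4.png",side="pics/d4.png")[n])
        x,y=uv[0].astype(int); cr=cv2.resize(im[y-70:y+50,x-80:x+80],None,fx=5,fy=5,interpolation=2)
        for k,p in enumerate(uv):
            q=((p-[x-80,y-70])*5).astype(int); cv2.circle(cr,tuple(map(int,q)),4,[(0,255,0),(0,0,255),(255,0,0),(255,255,0),(0,0,255),(255,0,255)][k],-1)
        cv2.imwrite(f"pics/{n}_c4.png",cr)
E
```

```text
4.3167 [ 491.9 -235.8   76.7] [-3.1412e+00  6.0000e-04  3.3070e-01] [-0.1  0.3 -0.2] -0.21181209284006094
scene [[176.7, 322.7], [182.4, 324.7], [171.0, 320.7], [174.4, 315.9], [202.8, 331.8], [159.5, 346.6]]
side [[310.3, 366.4], [315.2, 363.9], [305.3, 368.8], [310.3, 360.9], [332.3, 355.4], [323.6, 386.3]]
wrist [[320.6, 282.5], [320.6, 259.5], [320.6, 304.7], [320.5, 299.0], [320.5, 171.7], [429.7, 282.3]]
```

View pics/scene_c4.png

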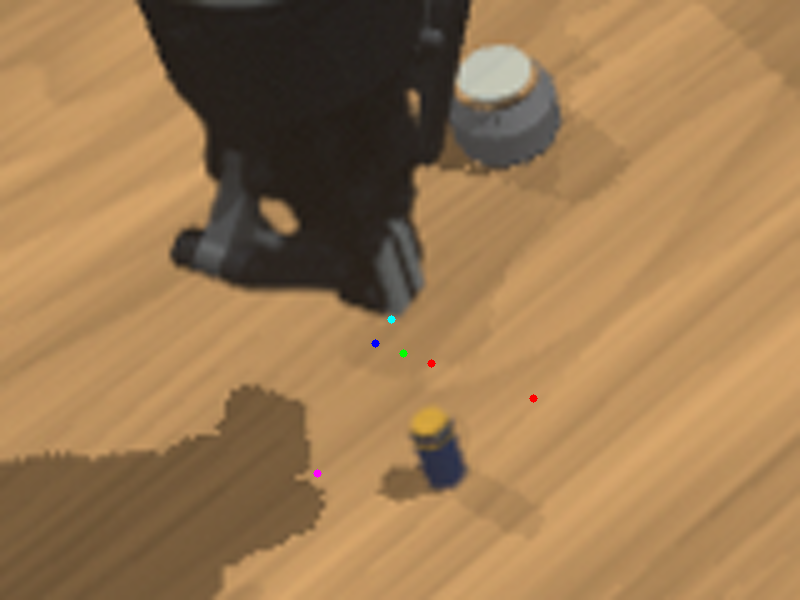

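View pics/side_c4.png

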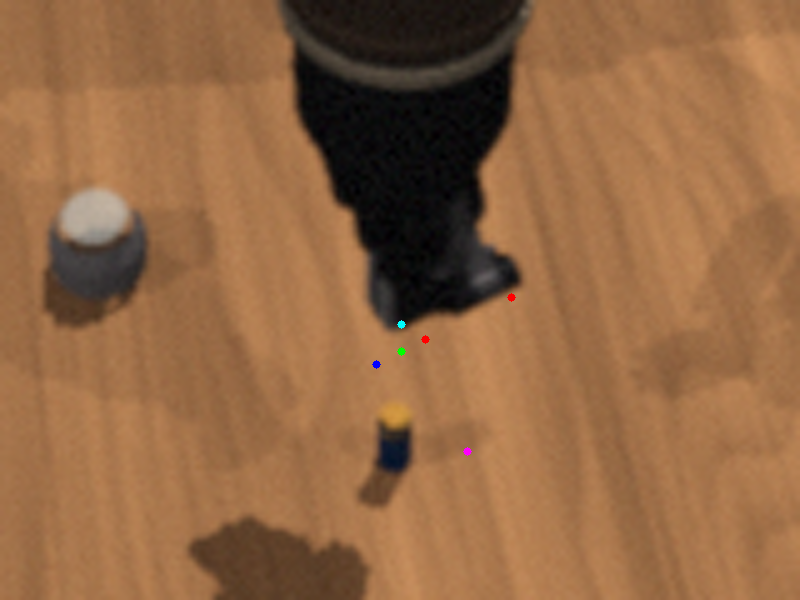

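Run:
```python
from h import *
s=np.load("pics/s4.npy",allow_pickle=True).item()
X,e=tri([(cam("scene"),(175.4,315)),(cam("side"),(309,361))]); print(X,e,totool(s,X))
c=cam("wrist",s)
for z in (0,-10,-15,-20,-25,-30):
  print(z,proj(c,[s["tool_pos"]+Rn.from_euler("xyz",s["orientation"]).as_matrix()@[x,0,z] for x in (11,0,-11)]).round(0).tolist())
im=cv2.imread("pics/w4.png")[280:440,220:420]; cv2.imwrite("pics/w4c.png",cv2.resize(im,None,fx=4,fy=4,interpolation=2))
```

```text
[ 490.09580904 -233.16220212   93.03779626] [np.float64(0.5276537481269794), np.float64(0.5276537481268488)] [ -1.21250677  -3.41700436 -15.78244703]
0 [[321.0, 259.0], [321.0, 282.0], [321.0, 305.0]]
-10 [[321.0, 267.0], [321.0, 291.0], [321.0, 314.0]]
-15 [[321.0, 271.0], [321.0, 295.0], [321.0, 319.0]]
-20 [[320.0, 275.0], [321.0, 300.0], [321.0, 324.0]]
-25 [[320.0, 279.0], [320.0, 305.0], [321.0, 330.0]]
-30 [[320.0, 284.0], [320.0, 310.0], [320.0, 336.0]]
```

View pics/w4c.png

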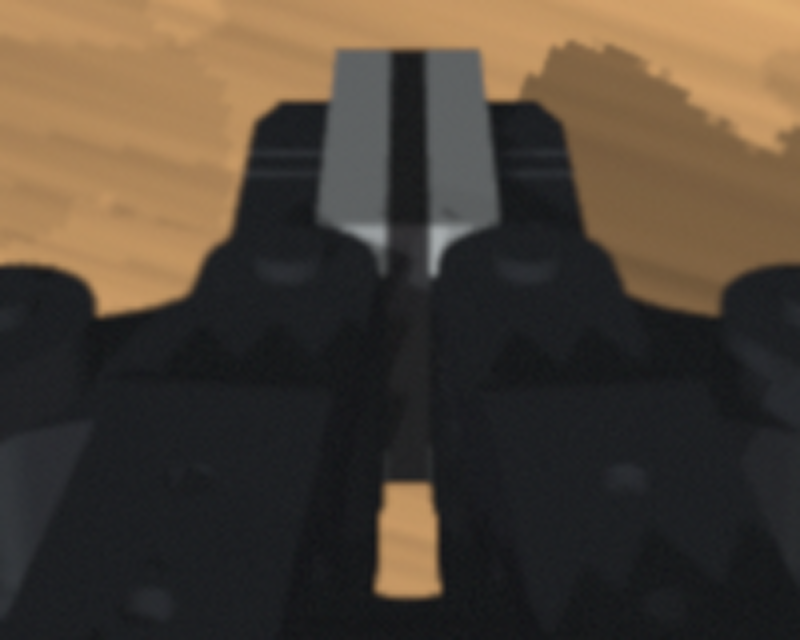

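The picture shows the shut fingertips 15–35 mm higher than the nominal TCP, so the fingers closed above the ferrule without touching it. I'll probe the bare bench with shut fingers, by force, to find the true tip height.

```bash
python3 -m pendant '[[3,0,2,0,0],[5,0,5,0,0],[5,0,6,0,0],[5,0,6,0,0]]'; python3 look.py side d5; python3 look.py scene s5
python3 - <<'E'
import cv2,numpy as np
a=cv2.resize(cv2.imread("pics/s5.png")[250:370,120:260],None,fx=4,fy=4,interpolation=2)[:480]
cv2.imwrite("pics/s5c.png",a)
E
```

```text
time_s: 4.7
tool_pos: [537.7, -217.9, 13.4]
orientation: [-3.137, 0.005, 0.333]
contact_force: [-0.1, 0.2, 0.8]
gripper_width: 0.2
4.7 [ 537.7 -217.9   13.4] [-3.1374  0.0048  0.3326] [-0.1  0.2  0.8] 0.2036249149237603
4.75 [ 537.7 -219.    15.1] [-3.1388  0.004   0.3314] [ 0.1 -0.4  0.5] 0.054937838303033226
```

View pics/s5c.png

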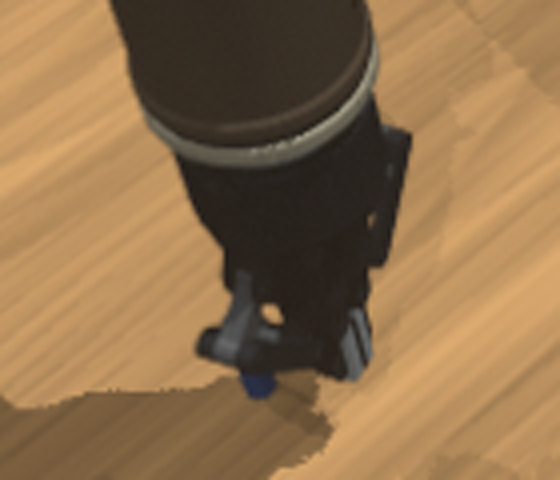

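```bash
python3 -m pendant '[[0,0,0.5,0,0],[0,0,1,0,0],[0,0,1,0,0]]'; python3 -m pendant '[[0,0,0.2,0,0],[0,0,0.4,0,0]]';python3 -m pendant '[[0,0,0.2,0,0],[0,0,0.4,0,0]]'
```

```text
time_s: 5.05
tool_pos: [539.0, -220.2, 7.1]
orientation: [3.141, 0.0, 0.33]
contact_force: [-0.2, 0.3, -0.4]
gripper_width: 0.1
time_s: 5.22
tool_pos: [539.7, -220.0, 3.6]
orientation: [3.141, -0.001, 0.33]
contact_force: [0.8, -0.3, -0.2]
gripper_width: -0.0
time_s: 5.38
tool_pos: [539.7, -219.8, -0.8]
orientation: [3.141, -0.0, 0.331]
contact_force: [0.1, -0.5, -0.3]
gripper_width: -0.4
```

```bash
for i in 1 2; do :; done; python3 -m pendant '[[0,0,0.2,0,0],[0,0,0.4,0,0]]';python3 -m pendant '[[0,0,0.2,0,0],[0,0,0.4,0,0]]';python3 -m pendant '[[0,0,0.2,0,0],[0,0,0.4,0,0]]'
```

```text
time_s: 5.55
tool_pos: [539.6, -219.7, -5.0]
orientation: [3.142, -0.0, 0.331]
contact_force: [-0.6, -0.8, 0.1]
gripper_width: 0.1
time_s: 5.72
tool_pos: [539.6, -219.7, -9.0]
orientation: [3.142, 0.0, 0.331]
contact_force: [-0.1, 0.0, -0.9]
gripper_width: -0.0
time_s: 5.88
tool_pos: [539.6, -219.7, -13.0]
orientation: [3.142, 0.0, 0.331]
contact_force: [-0.2, -0.5, -0.0]
gripper_width: -0.2
```

```bash
python3 -m pendant '[[0,0,0.15,0,0],[0,0,0.3,0,0]]';python3 -m pendant '[[0,0,0.1,0,0],[0,0,0.2,0,0]]';python3 -m pendant '[[0,0,0.1,0,0],[0,0,0.2,0,0]]'; python3 look.py scene s6;python3 look.py side d6
python3 - <<'E'
import cv2,numpy as np
a=cv2.resize(cv2.imread("pics/s6.png")[280:380,150:250],None,fx=4,fy=4,interpolation=2)
b=cv2.resize(cv2.imread("pics/d6.png")[320:420,290:390],None,fx=4,fy=4,interpolation=2)
cv2.imwrite("pics/6c.png",np.hstack([a,b]))
E
```

```text
time_s: 6.05
tool_pos: [539.6, -219.7, -16.0]
orientation: [3.142, 0.0, 0.331]
contact_force: [0.5, 0.4, -0.8]
gripper_width: -0.0
time_s: 6.22
tool_pos: [539.6, -219.7, -17.9]
orientation: [3.142, 0.0, 0.331]
contact_force: [0.2, 0.6, -0.0]
gripper_width: 0.3
time_s: 6.38
tool_pos: [539.6, -219.7, -19.9]
orientation: [3.142, -0.0, 0.331]
contact_force: [0.7, 0.1, -0.4]
gripper_width: -0.1
6.3833 [ 539.6 -219.7  -19.9] [ 3.1415 -0.      0.3308] [ 0.7  0.1 -0.4] -0.08470500926512556
6.4333 [ 539.5 -219.7  -20. ] [-3.1415e+00  1.0000e-04  3.3080e-01] [0.2 0.1 0.5] -0.17434525249467975
```

View pics/6c.png

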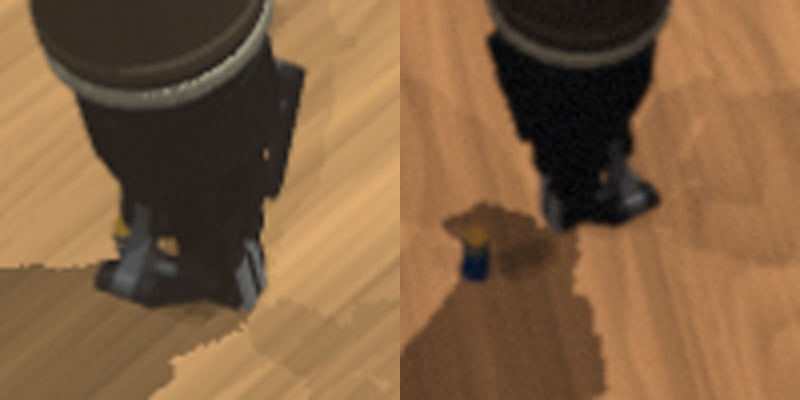

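```bash
python3 - <<'E'
from h import *
s=np.load("pics/s6.npy",allow_pickle=True).item()
X,e=tri([(cam("scene"),(212,357)),(cam("side"),(330,376.5))]); print(X,np.round(e,1),totool(s,X))
E
python3 -m pendant '[[0,0,0.1,0,0],[0,0,0.2,0,0]]';python3 -m pendant '[[0,0,0.1,0,0],[0,0,0.2,0,0]]'
```

```text
[ 538.68467759 -215.93428527   -5.27055012] [0.1 0.1] [  0.33817488  -3.87356985 -14.58473571]
time_s: 6.65
tool_pos: [539.7, -219.7, -21.8]
orientation: [3.141, -0.0, 0.331]
contact_force: [0.4, 0.2, 0.5]
gripper_width: 0.1
time_s: 6.82
tool_pos: [539.6, -219.7, -23.9]
orientation: [3.142, 0.0, 0.331]
contact_force: [-0.5, 0.6, -0.6]
gripper_width: 0.1
```

```bash
python3 -m pendant '[[0,0,0.1,0,0],[0,0,0.2,0,0]]';python3 -m pendant '[[0,0,0.1,0,0],[0,0,0.2,0,0]]';python3 -m pendant '[[0,0,0.1,0,0],[0,0,0.2,0,0]]'
```

```text
time_s: 6.98
tool_pos: [539.6, -219.7, -25.9]
orientation: [3.142, -0.0, 0.331]
contact_force: [-0.1, -0.2, -0.4]
gripper_width: -0.2
time_s: 7.15
tool_pos: [539.6, -219.7, -27.9]
orientation: [3.142, 0.0, 0.331]
contact_force: [0.2, 0.3, -0.6]
gripper_width: 0.1
time_s: 7.32
tool_pos: [539.6, -219.7, -29.9]
orientation: [3.142, 0.0, 0.331]
contact_force: [0.4, 0.7, 0.7]
gripper_width: -0.3
```

```bash
python3 -m pendant '[[0,0,0.1,0,0],[0,0,0.2,0,0]]';python3 -m pendant '[[0,0,0.1,0,0],[0,0,0.2,0,0]]'; python3 look.py wrist w7; python3 look.py side d7;python3 look.py scene s7
python3 - <<'E'
import cv2,numpy as np
a=cv2.resize(cv2.imread("pics/s7.png")[280:380,150:250],None,fx=4,fy=4,interpolation=2)
b=cv2.resize(cv2.imread("pics/d7.png")[320:420,290:390],None,fx=4,fy=4,interpolation=2)
cv2.imwrite("pics/7c.png",np.hstack([a,b]))
E
```

```text
time_s: 7.48
tool_pos: [539.7, -219.7, -31.0]
orientation: [3.141, -0.0, 0.331]
contact_force: [-6.5, 1.9, 25.1]
gripper_width: -0.2
time_s: 7.65
tool_pos: [539.7, -219.8, -31.2]
orientation: [3.141, -0.0, 0.331]
contact_force: [-13.8, 4.3, 48.9]
gripper_width: 0.1
7.65 [ 539.7 -219.8  -31.2] [ 3.1409e+00 -2.0000e-04  3.3060e-01] [-13.8   4.3  48.9] 0.07285314129472642
7.7 [ 539.7 -219.8  -31.1] [ 3.1408e+00 -3.0000e-04  3.3060e-01] [-10.1   3.5  34.2] -0.03605806390227066
7.75 [ 539.7 -219.8  -31.1] [ 3.1408e+00 -3.0000e-04  3.3060e-01] [-10.3   3.8  34.8] -0.013900747328425745
```

View pics/7c.png

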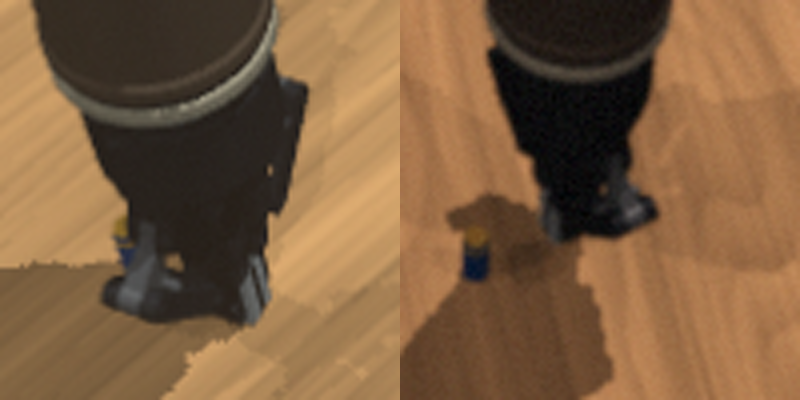

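View pics/w7.png

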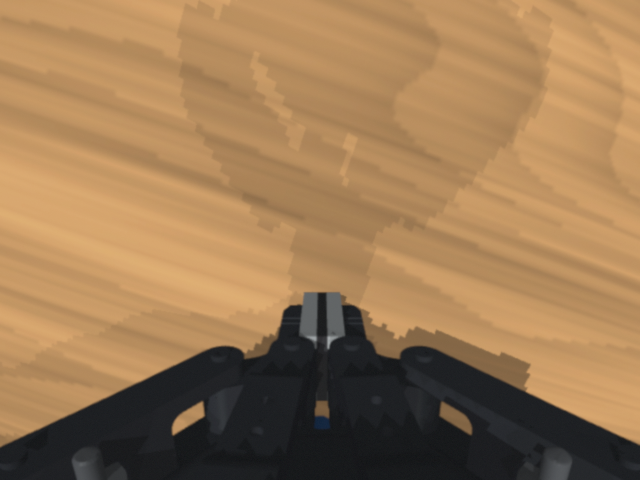

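Contact came at TCP z ≈ −30.5, so the real fingertips are about 30 mm behind the reported TCP. The force reached 49 N here, more than I intended, so I'll back off at once and use the corrected offset.

```bash
python3 -m pendant '[[0,0,-3,0,0],[0,0,-6,0,2],[0,0,-9,0,5],[-2,0,-10,0,5],[-5,0,-10,0,5],[-5,0,-10,0,5],[-5,0,-10,0,5]]'; python3 look.py wrist w8
python3 - <<'E'
from h import *
s=np.load("pics/w8.npy",allow_pickle=True).item(); W=cam("wrist",s)
im=cv2.imread("pics/w8.png")[200:350,220:420]; cv2.imwrite("pics/w8c.png",cv2.resize(im,None,fx=4,fy=4,interpolation=2))
print(totool(s,[490,-236.8,34]), proj(W,[[490,-236.8,34]]))
E
```

```text
time_s: 8.38
tool_pos: [490.7, -237.0, 66.5]
orientation: [3.141, 0.001, 0.328]
contact_force: [0.2, -0.5, -0.6]
gripper_width: 49.9
8.3833 [ 490.7 -237.    66.5] [3.1412e+00 8.0000e-04 3.2850e-01] [ 0.2 -0.5 -0.6] 49.85297558012446
[-0.60403262 -0.41006416 32.47085807] [[319.93316657 261.70477888]]
```

View pics/w8c.png

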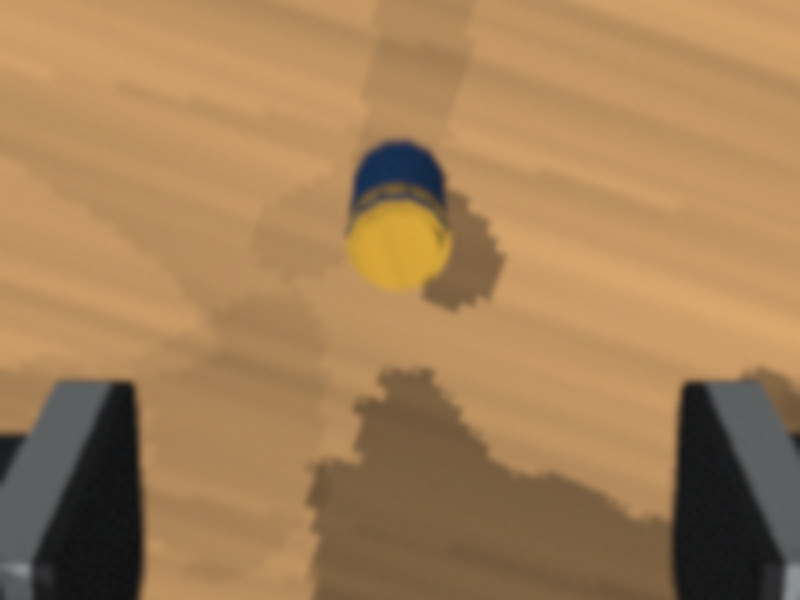

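```bash
python3 -m pendant '[[0.3,-0.1,2.5,0,5],[0.3,-0.1,5,0,5],[0.3,-0.1,7.5,0,5],[0.3,-0.1,8.2,0,4],[0.3,-0.1,8.2,0,3],[0.3,-0.1,8.2,0,1],[0.3,-0.1,8.2,0,0.5],[0.3,-0.1,8.2,0,0.5],[0.3,-0.1,8.2,0,0.5],[0.3,-0.1,8.2,0,0.5],[0.3,-0.1,8.2,0,0.5]]'
python3 look.py wrist w9;python3 look.py side d9
python3 - <<'E'
import cv2,numpy as np
a=cv2.resize(cv2.imread("pics/w9.png")[230:380,240:400],None,fx=2.5,fy=2.5,interpolation=2)
b=cv2.resize(cv2.imread("pics/d9.png")[325:400,270:350],None,fx=5,fy=5,interpolation=2)
cv2.imwrite("pics/9c.png",np.hstack([a,b]))
E
```

```text
time_s: 9.35
tool_pos: [495.5, -234.3, -14.9]
orientation: [3.141, -0.001, 0.331]
contact_force: [-1.2, 0.9, 5.7]
gripper_width: 10.4
9.35 [ 495.5 -234.3  -14.9] [ 3.1405e+00 -1.2000e-03  3.3060e-01] [-1.2  0.9  5.7] 10.4166135770442
9.4 [ 495.5 -234.3  -14.9] [ 3.1405e+00 -1.2000e-03  3.3060e-01] [0.2 0.7 6.7] 11.075729983849145
```

View pics/9c.png

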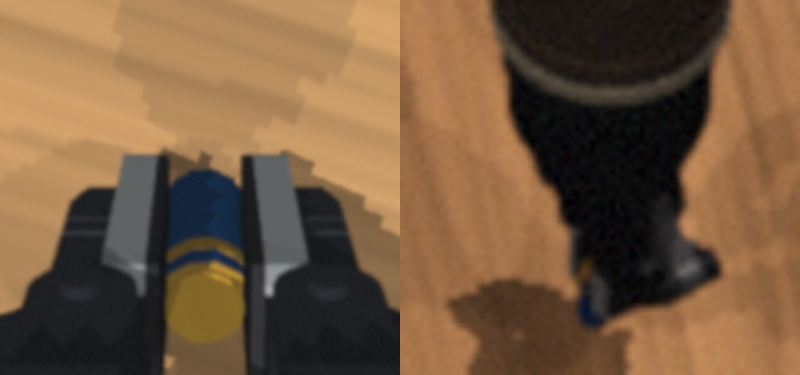

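```bash
python3 -m pendant '[[0,0,-1,0,0.5],[0,0,-4,0,0.5],[0,0,-8,0,0.5],[0,0,-12,0,0.5],[0,0,-16,0,0.5],[0,0,-19,0,0.5],[0,0,-20,0,0.5],[0,0,-20,0,0.5]]'
python3 look.py wrist w10;python3 look.py side d10;python3 look.py scene s10
python3 - <<'E'
import cv2,numpy as np
a=cv2.resize(cv2.imread("pics/w10.png")[230:380,240:400],None,fx=1.67,fy=1.67,interpolation=2)[:250,:267]
b=cv2.resize(cv2.imread("pics/d10.png")[240:390,230:390],None,fx=1.67,fy=1.67,interpolation=2)[:250,:267]
c=cv2.resize(cv2.imread("pics/s10.png")[210:360,90:250],None,fx=1.67,fy=1.67,interpolation=2)[:250,:267]
cv2.imwrite("pics/10c.png",np.hstack([a,b,c]))
E
```

```text
time_s: 10.12
tool_pos: [496.4, -234.6, 188.0]
orientation: [3.138, -0.005, 0.331]
contact_force: [-0.1, -0.1, -0.8]
gripper_width: 10.5
10.1167 [ 496.4 -234.6  188. ] [ 3.1376 -0.0046  0.3306] [-0.1 -0.1 -0.8] 10.516444436436794
10.1667 [ 495.3 -234.2  185.6] [ 3.1398e+00 -2.0000e-03  3.3060e-01] [-0.1  0.2 -1.5] 10.76974801370188
10.2167 [ 494.3 -233.9  184. ] [-3.1415e+00  2.0000e-04  3.3060e-01] [ 0.3 -0.1 -0.9] 10.781233286092622
```

View pics/10c.png

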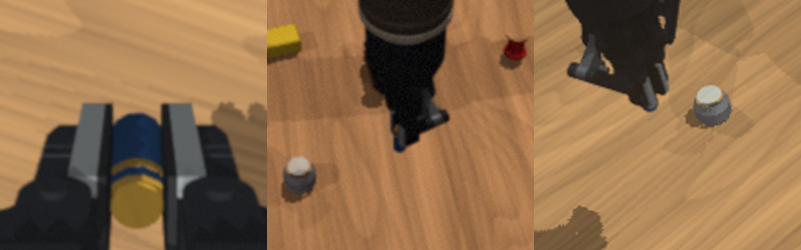

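Run:
```python
from h import *
s=np.load("pics/w10.npy",allow_pickle=True).item(); W=cam("wrist",s)
R=Rn.from_euler("xyz",s["orientation"]).as_matrix()
for x in (0,-3,-6,-9):print(x,proj(W,[s["tool_pos"]+R@[x,0,-48.9]]).round(1))
s=robot.sense(); print(s["tool_pos"],totool(s,[537.5,51.4,135]))
```

```text
0 [[320.3 333.8]]
-3 [[320.3 341.6]]
-6 [[320.4 349.4]]
-9 [[320.4 357. ]]
[ 493.8395341  -233.6973361   183.03554668] [ 133.95418594 -255.40834365   48.13517575]
```

```bash
python3 -m pendant '[[1,-3.5,0,0,0.5],[2,-7,0,0,0.5],[3.5,-10.5,0,0,0.5],[4.5,-14,0,0,0.5],[6,-17.5,0,0,0.5],[7,-21,0,0,0.5],[8,-24,0,0,0.5],[8.5,-25.5,0,0,0.5],[8.5,-25.5,0,0,0.5],[8.5,-25.5,0,0,0.5],[8.5,-25.5,0,0,0.5]]'
python3 look.py wrist w11
```

```text
time_s: 11.18
tool_pos: [491.7, 33.7, 182.9]
orientation: [-3.142, 0.003, 0.33]
contact_force: [-0.0, -0.2, -0.1]
gripper_width: 10.8
11.1833 [491.7  33.7 182.9] [-3.1415e+00  2.6000e-03  3.3000e-01] [-0.  -0.2 -0.1] 10.827655823549067
```

View pics/w11.png

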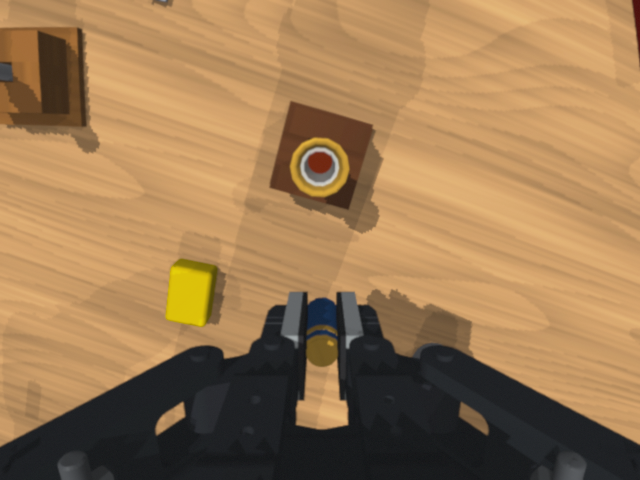

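The mouth ring is centred at (320,167), about 59 px wide.

Run:
```python
from h import *
s=np.load("pics/w11.npy",allow_pickle=True).item(); W=cam("wrist",s)
hsv=cv2.cvtColor(cv2.imread("pics/w11.png"),cv2.COLOR_BGR2HSV)
m=cv2.inRange(hsv[130:205,280:362],(18,140,120),(32,255,255)); ys,xs=np.nonzero(m)
(c,r,a)=cv2.fitEllipse(cv2.convexHull(np.c_[xs,ys].astype(np.int32))); c=(c[0]+280,c[1]+130); print(c,r)
for z in (132,135): 
    X=onz(W,c,z);print(X,totool(s,X))
print(tri([(W,c),(cam("scene"),(311.2,219.5)),(cam("side"),(305.8,241.3))]))
```

```text
(319.2181167602539, 166.79991912841797) (59.24571990966797, 60.01109313964844)
[536.50955656  49.8945482  132.        ] [47.79675948 -0.82111845 50.8205174 ]
[536.75886632  49.96325748 135.        ] [48.04713529 -0.8055782  47.81985968]
(array([537.38224059,  50.45429369, 133.19113167]), [np.float64(0.9361187140832724), np.float64(1.2131686537048927), np.float64(0.7035669829844365)])
```

```bash
python3 -m pendant '[[3,-0.1,0,0,0.5],[5,-0.15,0,0,0.5],[5.5,-0.15,1.5,0,0.5],[5.5,-0.15,3.3,0,0.5],[5.5,-0.15,3.3,0,0.5],[5.5,-0.15,3.3,0,0.5],[5.5,-0.15,3.3,0,0.5]]'
python3 look.py wrist w12;python3 look.py side d12;python3 look.py scene s12
python3 - <<'E'
import cv2,numpy as np
a=cv2.resize(cv2.imread("pics/w12.png")[230:380,240:400],None,fx=1.67,fy=1.67,interpolation=2)[:250,:267]
b=cv2.resize(cv2.imread("pics/d12.png")[190:265,265:345],None,fx=3.34,fy=3.34,interpolation=2)[:250,:267]
c=cv2.resize(cv2.imread("pics/s12.png")[160:235,270:350],None,fx=3.34,fy=3.34,interpolation=2)[:250,:267]
cv2.imwrite("pics/12c.png",np.hstack([a,b,c]))
E
```

```text
time_s: 11.82
tool_pos: [544.0, 53.1, 151.7]
orientation: [3.141, 0.0, 0.329]
contact_force: [1.0, 0.3, 0.5]
gripper_width: 10.5
11.8167 [544.   53.1 151.7] [3.1414e+00 1.0000e-04 3.2930e-01] [1.  0.3 0.5] 10.455251526836841
11.8667 [544.3  53.4 152.1] [ 3.1412e+00 -9.0000e-04  3.2970e-01] [-0.1  0.6 -0.1] 10.848180417881563
11.9167 [544.4  53.6 152.2] [ 3.1412e+00 -1.3000e-03  3.2990e-01] [-0.1 -0.2  0. ] 10.458875447269524
```

View pics/12c.png

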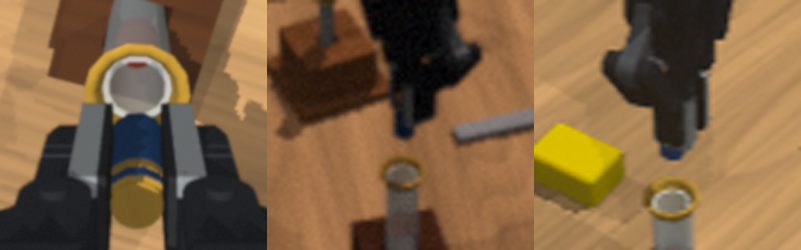

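Run:
```python
from h import *
S,D=cam("scene"),cam("side")
print("ferr",tri([(S,(311.6,206.2)),(D,(306,229.8))]))
print("mouth",tri([(S,((671-534)/3.34+270,199/3.34+160)),(D,((402-267)/3.34+265,173/3.34+190))]))
s=robot.sense(); print(s["tool_pos"])
```

```text
ferr (array([538.4966195 ,  53.24210162, 165.44390511]), [np.float64(0.39956960032042754), np.float64(0.3995696003205186)])
mouth (array([536.71958722,  51.71572993, 131.03279743]), [np.float64(1.0424495348798621), np.float64(1.0424495348798717)])
[544.40258686  53.76014881 152.22800146]
```

```bash
python3 -m pendant '[[-0.2,0.05,0,0,0.5],[-0.2,0.05,1,0,0.5],[-0.2,0.05,2,0,0.5],[-0.2,0.05,2.7,0,0.5],[-0.2,0.05,3.2,0,0.5],[-0.2,0.05,3.5,0,0.5],[-0.2,0.05,3.5,0,0.5]]';python3 -m pendant '[[0,0,0.2,0,0.5],[0,0,0.4,0,0.5],[0,0,0.4,0,0.5]]'
```

```text
time_s: 12.55
tool_pos: [541.6, 52.9, 115.1]
orientation: [-3.141, 0.002, 0.331]
contact_force: [0.3, -0.2, 0.1]
gripper_width: 10.7
time_s: 12.8
tool_pos: [542.2, 52.9, 112.0]
orientation: [3.142, 0.0, 0.331]
contact_force: [0.1, 0.9, -0.5]
gripper_width: 10.8
```

```bash
python3 -m pendant '[[0,0,0.2,0,0.5],[0,0,0.4,0,0.5],[0,0,0.4,0,0.5]]'; python3 look.py side d13;python3 look.py scene s13
python3 - <<'E'
import cv2,numpy as np
b=cv2.resize(cv2.imread("pics/d13.png")[200:260,270:340],None,fx=5,fy=5,interpolation=2)
c=cv2.resize(cv2.imread("pics/s13.png")[180:240,275:345],None,fx=5,fy=5,interpolation=2)
cv2.imwrite("pics/13c.png",np.hstack([b,c]))
E
```

```text
time_s: 13.05
tool_pos: [542.0, 52.8, 107.9]
orientation: [3.142, 0.0, 0.331]
contact_force: [0.5, 0.2, -0.1]
gripper_width: 10.8
13.05 [542.   52.8 107.9] [3.1416e+00 4.0000e-04 3.3070e-01] [ 0.5  0.2 -0.1] 10.811643425749926
13.1 [542.1  52.8 108. ] [3.1415e+00 3.0000e-04 3.3060e-01] [-0.3  0.3  0.2] 10.455408742722089
```

View pics/13c.png

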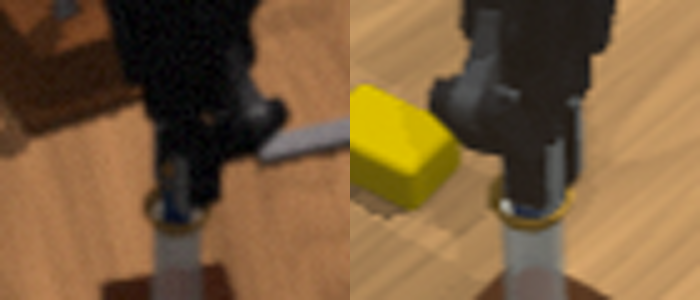

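The ferrule's lower end is inside the mouth with no side force, so I'm releasing.

```bash
python3 -m pendant '[[0,0,0,0,1.5],[0,0,0,0,2.5],[0,0,0,0,3.5],[0,0,0,0,3.5],[0,0,0,0,3.5]]'; python3 -m pendant '[[0,0,-3,0,4],[0,0,-6,0,5],[-2,0,-9,0,5],[-5,0,-9,0,5],[-6,0,-9,0,5],[-6,0,-9,0,5],[-6,0,-9,0,5]]';python3 look.py wrist w14;python3 look.py scene s14
python3 - <<'E'
import cv2,numpy as np
b=cv2.resize(cv2.imread("pics/w14.png")[100:300,220:420],None,fx=2,fy=2,interpolation=2)
c=cv2.resize(cv2.imread("pics/s14.png")[205:285,275:355],None,fx=5,fy=5,interpolation=2)
cv2.imwrite("pics/14c.png",np.hstack([b,c]))
E
```

```text
time_s: 13.57
tool_pos: [542.3, 52.9, 108.3]
orientation: [3.142, -0.0, 0.331]
contact_force: [-0.9, 0.3, 0.6]
gripper_width: 34.8
time_s: 14.15
tool_pos: [485.4, 33.2, 198.2]
orientation: [3.141, -0.0, 0.33]
contact_force: [0.7, -0.0, -0.5]
gripper_width: 50.0
14.15 [485.4  33.2 198.2] [ 3.1412e+00 -2.0000e-04  3.3020e-01] [ 0.7 -0.  -0.5] 49.951675183790734
14.2 [485.9  33.6 198. ] [ 3.1415e+00 -3.0000e-04  3.3060e-01] [ 0.1 -0.4  0.6] 50.171482562334255
```

View pics/14c.png

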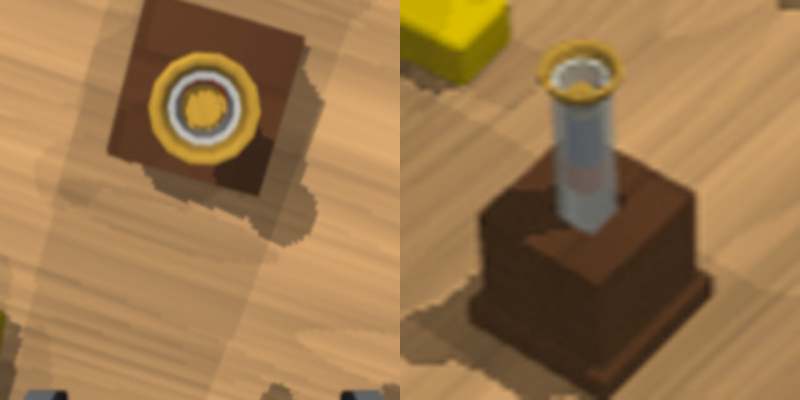

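The ferrule's yellow top shows down in the bore, and the ferrule stands on the wad. Next is the rod.

```bash
python3 -m pendant '[[1,-3.5,0,0,5],[2,-7,0,0,5],[3,-10.5,0,0,5],[4,-14,0,0,5],[5,-17.5,0,0,5],[6,-21,0,0,5],[6,-23.5,0,0,5],[6,-24,0,0,5],[6,-24,0,0,5],[6,-24,0,0,5]]';python3 look.py wrist w15
```

```text
time_s: 15.08
tool_pos: [464.6, 279.6, 197.5]
orientation: [3.141, 0.001, 0.331]
contact_force: [0.7, -1.1, 0.0]
gripper_width: 50.0
15.0833 [464.6 279.6 197.5] [3.1411e+00 1.1000e-03 3.3110e-01] [ 0.7 -1.1  0. ] 49.9579928751863
```

View pics/w15.png

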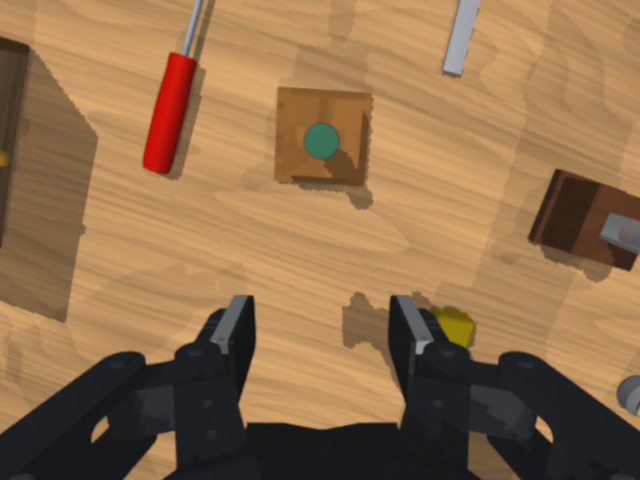

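Run:
```python
from h import *
s=np.load("pics/w15.npy",allow_pickle=True).item(); W=cam("wrist",s)
hsv=cv2.cvtColor(cv2.imread("pics/w15.png"),cv2.COLOR_BGR2HSV)
m=cv2.inRange(hsv[110:170,290:350],(60,60,40),(95,255,255)); ys,xs=np.nonzero(m); c=(xs.mean()+290,ys.mean()+110); print(c,np.ptp(xs),np.ptp(ys))
X=onz(W,c,138);print(X,totool(s,X))
print(tri([(W,c),(cam("scene"),(387,150)),(cam("side"),(282,173.7))]))
s4=np.load("pics/w14.npy",allow_pickle=True).item();c4=cam("wrist",s4)
hsv=cv2.cvtColor(cv2.imread("pics/w14.png"),cv2.COLOR_BGR2HSV)
m=cv2.inRange(hsv[115:190,285:360],(18,140,120),(32,255,255)); ys,xs=np.nonzero(m)
e=cv2.fitEllipse(cv2.convexHull(np.c_[xs,ys].astype(np.int32))); u=(e[0][0]+285,e[0][1]+115);print(u,e[1],onz(c4,u,135))
```

```text
(np.float64(321.18122270742356), np.float64(140.68231441048036)) 32 34
[522.85268401 299.33769268 138.        ] [61.55572348  0.24710509 59.38972408]
(array([523.14373307, 299.91102633, 138.63237745]), [np.float64(0.6326588241461056), np.float64(1.6154488351515364), np.float64(1.1487877283080064)])
(321.77391052246094, 153.74651336669922) (56.048545837402344, 56.655792236328125) [536.83656204  50.18954725 135.        ]
```

```bash
python3 -m pendant '[[3,0,0,0,5],[6,0,0,0,5],[6.5,0,2,0,5],[6.5,0,4,0,5],[6.5,0,4,0,5],[6.5,0,4,0,5]]';python3 look.py wrist w16
python3 - <<'E'
from h import *
s=robot.sense(); print(totool(s,[522.9,299.5,138]))
E
```

```text
time_s: 15.63
tool_pos: [525.8, 298.9, 157.4]
orientation: [3.14, 0.003, 0.329]
contact_force: [-0.6, 0.1, 0.2]
gripper_width: 49.8
15.6333 [525.8 298.9 157.4] [3.1403e+00 2.7000e-03 3.2860e-01] [-0.6  0.1  0.2] 49.816989397671485
[-3.17644423 -0.78706937 20.6034452 ]
```

View pics/w16.png

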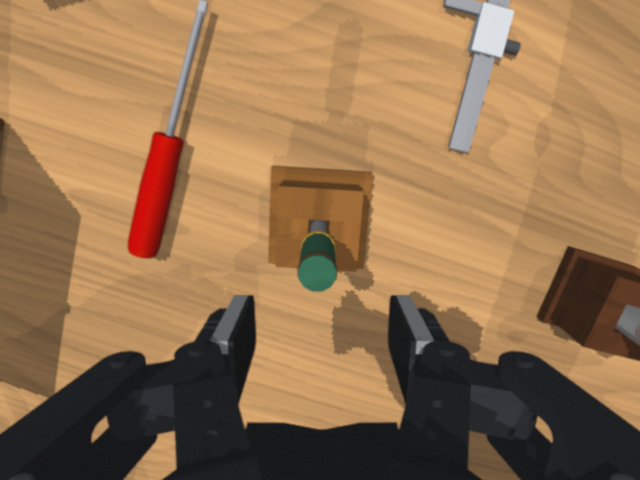

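```bash
python3 -m pendant '[[0,-0.1,2.5,0,5],[0,-0.1,5,0,5],[0,-0.1,7.5,0,5],[0,-0.1,8,0,5],[0,-0.1,8,0,5],[0,-0.1,8,0,3.5],[0,-0.1,8,0,2.5],[0,-0.1,8,0,1],[0,-0.1,8,0,1],[0,-0.1,8,0,1],[0,-0.1,8,0,1],[0,-0.1,8,0,1]]'; python3 look.py wrist w17;python3 look.py side d17
python3 - <<'E'
import cv2,numpy as np
b=cv2.resize(cv2.imread("pics/w17.png")[200:400,220:420],None,fx=2,fy=2,interpolation=2)
c=cv2.resize(cv2.imread("pics/d17.png")[150:230,240:320],None,fx=5,fy=5,interpolation=2)
cv2.imwrite("pics/17c.png",np.hstack([b,c]))
E
```

```text
time_s: 16.68
tool_pos: [526.8, 302.7, 80.5]
orientation: [-3.141, -0.004, 0.331]
contact_force: [-0.8, -0.8, 6.1]
gripper_width: 18.2
16.6833 [526.8 302.7  80.5] [-3.141  -0.0037  0.3305] [-0.8 -0.8  6.1] 18.15140001403488
16.7333 [526.8 302.7  80.5] [-3.141  -0.0037  0.3305] [-0.4 -0.6  6.5] 18.253009495517897
```

View pics/17c.png

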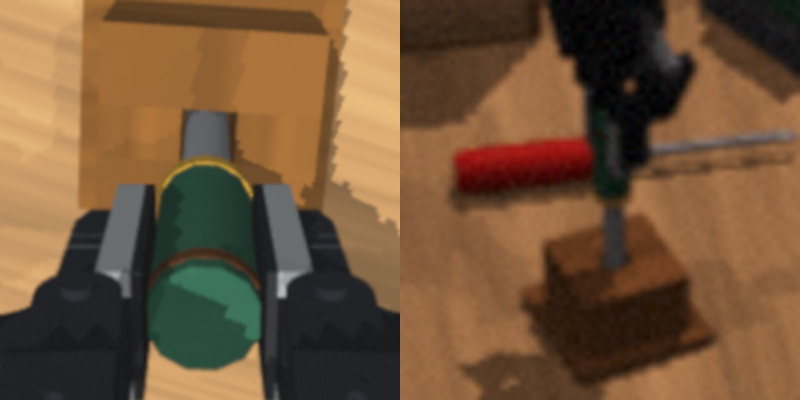

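```bash
python3 -m pendant '[[0,0,-0.5,0,1],[0,0,-2,0,1],[0,0,-4,0,1],[0,0,-6,0,1],[0,0,-9,0,1],[0,0,-12,0,1],[0,0,-15,0,1],[0,0,-15,0,1],[0,0,-15,0,1]]'; python3 look.py wrist w18;python3 look.py side d18;python3 look.py scene s18
python3 - <<'E'
from h import *
b=cv2.resize(cv2.imread("pics/w18.png")[200:400,220:420],None,fx=1.33,fy=1.33,interpolation=2)
c=cv2.resize(cv2.imread("pics/d18.png")[100:200,230:330],None,fx=2.66,fy=2.66,interpolation=2)
d=cv2.resize(cv2.imread("pics/s18.png")[100:200,330:430],None,fx=2.66,fy=2.66,interpolation=2)
cv2.imwrite("pics/18c.png",np.hstack([b,c,d]))
s=np.load("pics/w18.npy",allow_pickle=True).item(); print(totool(s,[536.8,50.2,135]))
E
```

```text
time_s: 17.53
tool_pos: [526.4, 302.9, 231.2]
orientation: [-3.14, -0.005, 0.331]
contact_force: [0.3, -0.0, -1.1]
gripper_width: 17.9
17.5333 [526.4 302.9 231.2] [-3.1405 -0.0048  0.3308] [ 0.3 -0.  -1.1] 17.889565434206773
17.5833 [525.6 302.1 229.3] [-3.1414e+00 -1.7000e-03  3.3070e-01] [ 0.1 -0.7 -1.4] 18.091076910098693
17.6333 [525.1 301.7 228.1] [3.1413e+00 3.0000e-04 3.3080e-01] [ 0.7 -0.1 -0.7] 17.871965275112466
[-72.65864383 242.49215585  95.53818097]
```

View pics/18c.png

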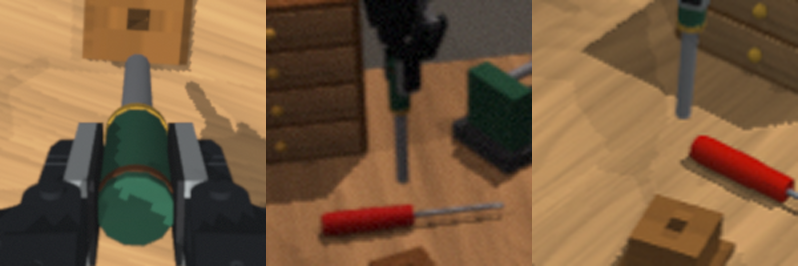

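Run:
```python
from h import *
s=np.load("pics/w18.npy",allow_pickle=True).item(); W=cam("wrist",s); R=Rn.from_euler("xyz",s["orientation"]).as_matrix(); s8=np.load("pics/s18.npy",allow_pickle=True).item(); sd=np.load("pics/d18.npy",allow_pickle=True).item()
im=cv2.imread("pics/w18.png")
hsv=cv2.cvtColor(im,cv2.COLOR_BGR2HSV)
cv2.imwrite("pics/w18t.png",cv2.resize(im[230:400,270:380],None,fx=5,fy=3.5,interpolation=2))
for x,y in ((-3,0),(-5,0),(-7,0),(-5,1)):
    print(x,y,"top",proj(W,[s["tool_pos"]+R@[x,y,-57.5]]).round(1),"tip",proj(W,[s["tool_pos"]+R@[x,y,72.5]]).round(1))
S,D=cam("scene"),cam("side")
X,e=tri([(S,(387.1,143.2)),(D,(281.1,167.7))]);print(X,np.round(e,1),s8["tool_pos"],totool(s8,X))
```

```text
-3 0 top [[320.3 354.8]] tip [[320.8 245.6]]
-5 0 top [[320.3 360.2]] tip [[320.8 248.7]]
-7 0 top [[320.3 365.6]] tip [[320.8 251.7]]
-5 1 top [[323.4 360.2]] tip [[322.4 248.7]]
[521.50197274 302.69145944 154.561534  ] [0.2 0.2] [525.10374031 301.67154919 228.10519423] [-3.05326671 -2.15712334 73.54391401]
```

View pics/w18t.png

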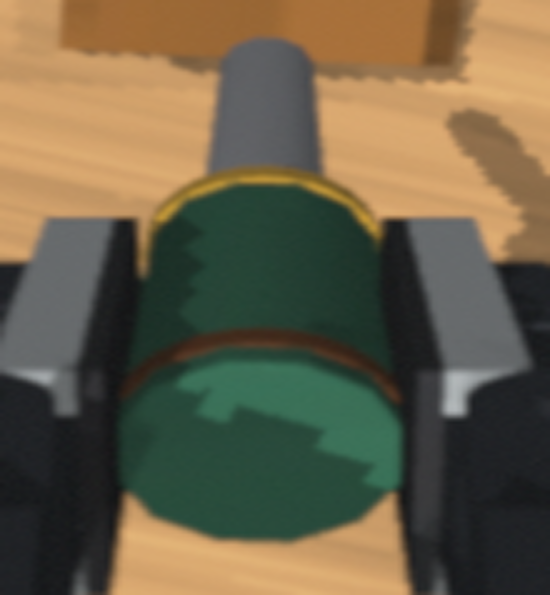

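```bash
python3 -m pendant '[[-1,3.5,0,0,1],[-2,7,0,0,1],[-3,10.5,0,0,1],[-4,14,0,0,1],[-5,17.5,0,0,1],[-6,21,0,0,1],[-6.6,23.5,0,0,1],[-6.7,24.1,0,0,1],[-6.7,24.1,0,0,1],[-6.7,24.1,0,0,1],[-6.7,24.1,0,0,1],[-6.7,24.1,0,0,1]]'; python3 look.py wrist w19;python3 look.py side d19;python3 look.py scene s19
python3 - <<'E'
from h import *
b=cv2.resize(cv2.imread("pics/w19.png")[200:400,220:420],None,fx=1.33,fy=1.33,interpolation=2)
c=cv2.resize(cv2.imread("pics/d19.png")[200:260,275:335],None,fx=4.43,fy=4.43,interpolation=2)
d=cv2.resize(cv2.imread("pics/s19.png")[175:235,280:340],None,fx=4.43,fy=4.43,interpolation=2)
cv2.imwrite("pics/19c.png",np.hstack([b,c,d])); print(b.shape,c.shape)
s=np.load("pics/s19.npy",allow_pickle=True).item(); print(totool(s,[536.8,50.2,135]))
E
```

```text
time_s: 18.68
tool_pos: [540.0, 54.2, 227.9]
orientation: [-3.141, 0.0, 0.333]
contact_force: [-0.1, 1.2, -1.2]
gripper_width: 18.2
18.6833 [540.   54.2 227.9] [-3.1408e+00  3.0000e-04  3.3340e-01] [-0.1  1.2 -1.2] 18.21647085494783
18.7333 [540.1  54.  228. ] [-3.141e+00  3.000e-04  3.333e-01] [-0.2  0.4 -1.5] 18.237827119835995
18.7833 [540.1  53.7 228.1] [-3.1412e+00  2.0000e-04  3.3290e-01] [-1.  -0.8 -1.5] 18.13072885121102
(266, 266, 3) (266, 266, 3)
[-4.25303743  2.22226548 93.0702171 ]
```

View pics/19c.png

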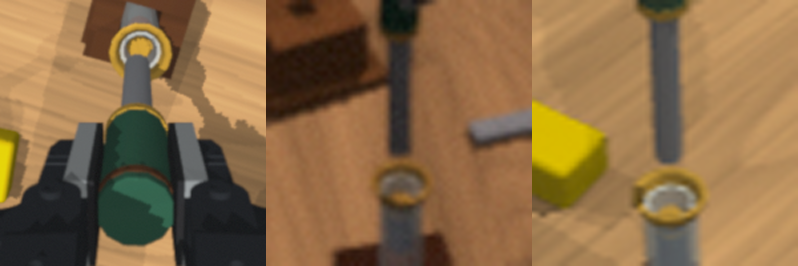

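Run:
```python
from h import *
S,D=cam("scene"),cam("side")
a,e=tri([(S,(310.7,210.3)),(D,(305.5,234.0))]); b,f=tri([(S,(311.15,219.2)),(D,(305.7,241.8))])
print(a,np.round(e,1),b,np.round(f,1))
s=robot.sense(); print(s["tool_pos"],totool(s,b)-totool(s,a),totool(s,[536.8,50.2,135]))
```

```text
[536.96727246  51.81002624 154.84045902] [0.8 0.8] [537.14544028  51.42814638 131.85523338] [1.5 1.5]
[540.19955066  53.39656769 228.14001084] [ 0.0454734   0.42466912 22.98512044] [-4.24978523  1.93462366 93.1398581 ]
```

```bash
python3 -m pendant '[[0.05,0.05,0.7,0,1],[0.05,0.05,1.4,0,1],[0.05,0.05,1.7,0,1],[0.05,0.05,2.0,0,1],[0.05,0.05,2.3,0,1],[0.05,0.05,2.5,0,1],[0.05,0.05,2.5,0,1]]'; python3 -m pendant '[[0,0,0.15,0,1],[0,0,0.3,0,1],[0,0,0.3,0,1]]'
```

```text
time_s: 19.42
tool_pos: [540.7, 51.9, 202.7]
orientation: [-3.141, 0.001, 0.331]
contact_force: [0.1, -0.2, -0.9]
gripper_width: 17.8
time_s: 19.67
tool_pos: [540.9, 51.9, 200.0]
orientation: [-3.142, 0.0, 0.331]
contact_force: [1.3, -0.5, -0.9]
gripper_width: 18.1
```

```bash
for r in 1; do python3 -m pendant '[[0,0,0.15,0,1],[0,0,0.3,0,1]]'; python3 -m pendant '[[0,0,0.15,0,1],[0,0,0.3,0,1]]'; python3 -m pendant '[[0,0,0.15,0,1],[0,0,0.3,0,1]]'; done
```

```text
time_s: 19.83
tool_pos: [541.1, 52.0, 197.3]
orientation: [3.141, -0.0, 0.331]
contact_force: [-0.2, -0.4, -0.6]
gripper_width: 18.1
time_s: 20.0
tool_pos: [540.9, 52.0, 194.0]
orientation: [3.142, 0.0, 0.331]
contact_force: [-0.8, -1.1, 3.0]
gripper_width: 18.2
time_s: 20.17
tool_pos: [541.4, 52.1, 191.6]
orientation: [3.141, -0.001, 0.331]
contact_force: [-0.2, 0.6, 4.8]
gripper_width: 18.2
```

```bash
python3 -m pendant '[[0,0,0.15,0,1],[0,0,0.3,0,1],[0,0,0.45,0,1],[0,0,0.6,0,1],[0,0,0.6,0,1]]'; python3 -m pendant '[[0,0,0.15,0,1],[0,0,0.3,0,1],[0,0,0.45,0,1],[0,0,0.6,0,1],[0,0,0.6,0,1]]'
```

```text
time_s: 20.58
tool_pos: [540.9, 52.0, 184.9]
orientation: [-3.142, 0.0, 0.331]
contact_force: [-0.5, 0.4, 2.3]
gripper_width: 18.2
time_s: 21.0
tool_pos: [540.8, 51.9, 178.8]
orientation: [-3.142, 0.001, 0.331]
contact_force: [-0.6, 0.3, 1.8]
gripper_width: 18.1
```

```bash
python3 -m pendant '[[0,0,0.15,0,1],[0,0,0.3,0,1],[0,0,0.45,0,1]]'; python3 -m pendant '[[0,0,0.1,0,1],[0,0,0.2,0,1]]';python3 -m pendant '[[0,0,0.1,0,1],[0,0,0.2,0,1]]';python3 -m pendant '[[0,0,0.1,0,1],[0,0,0.2,0,1]]'
```

```text
time_s: 21.25
tool_pos: [541.0, 52.0, 174.6]
orientation: [3.142, -0.0, 0.331]
contact_force: [-0.0, -0.6, 3.9]
gripper_width: 18.0
time_s: 21.42
tool_pos: [541.0, 52.0, 172.6]
orientation: [3.142, 0.0, 0.331]
contact_force: [0.4, -0.1, 5.0]
gripper_width: 18.3
time_s: 21.58
tool_pos: [541.0, 52.0, 170.6]
orientation: [3.142, -0.0, 0.331]
contact_force: [0.2, 0.1, 3.7]
gripper_width: 18.3
time_s: 21.75
tool_pos: [541.0, 51.9, 168.6]
orientation: [3.142, -0.0, 0.331]
contact_force: [-0.6, 0.7, 4.6]
gripper_width: 18.4
```

Friction is steady at about 4–5 N. I'll keep going in 2 mm steps, watching for the rise.

```bash
python3 -m pendant '[[0,0,0.1,0,1],[0,0,0.2,0,1]]'; python3 -m pendant '[[0,0,0.1,0,1],[0,0,0.2,0,1]]'
```

```text
time_s: 21.92
tool_pos: [541.0, 52.0, 166.6]
orientation: [-3.142, 0.0, 0.331]
contact_force: [0.5, -0.1, 4.1]
gripper_width: 18.2
time_s: 22.08
tool_pos: [541.0, 52.0, 164.6]
orientation: [3.142, 0.0, 0.331]
contact_force: [0.8, 0.3, 4.1]
gripper_width: 18.0
```

```bash
python3 -m pendant '[[0,0,0.1,0,1],[0,0,0.2,0,1]]'; python3 -m pendant '[[0,0,0.1,0,1],[0,0,0.2,0,1]]'
```

```text
time_s: 22.25
tool_pos: [541.0, 52.0, 162.6]
orientation: [3.142, 0.0, 0.331]
contact_force: [0.1, 0.6, 4.1]
gripper_width: 18.1
time_s: 22.42
tool_pos: [540.9, 52.0, 160.6]
orientation: [3.142, 0.0, 0.331]
contact_force: [-0.1, 0.3, 3.8]
gripper_width: 18.4
```

```bash
python3 -m pendant '[[0,0,0.1,0,1],[0,0,0.2,0,1]]'; python3 -m pendant '[[0,0,0.1,0,1],[0,0,0.2,0,1]]'
```

```text
time_s: 22.58
tool_pos: [541.0, 51.9, 158.6]
orientation: [3.142, 0.0, 0.331]
contact_force: [-0.0, 0.2, 3.8]
gripper_width: 18.1
time_s: 22.75
tool_pos: [541.0, 52.0, 156.6]
orientation: [3.142, 0.0, 0.331]
contact_force: [-0.3, 0.2, 4.9]
gripper_width: 18.3
```

```bash
python3 -m pendant '[[0,0,0.1,0,1],[0,0,0.2,0,1]]'; python3 -m pendant '[[0,0,0.1,0,1],[0,0,0.2,0,1]]'
```

```text
time_s: 22.92
tool_pos: [541.4, 52.1, 155.1]
orientation: [3.141, -0.001, 0.331]
contact_force: [-0.1, 0.5, 11.8]
gripper_width: 18.2
time_s: 23.08
tool_pos: [542.2, 52.3, 154.0]
orientation: [3.141, -0.003, 0.331]
contact_force: [-0.3, -0.6, 18.1]
gripper_width: 18.3
```

The force is rising about 7 N per mm, so the wad is on its stop. I'll hold and read.

```bash
python3 -m pendant '[[0,0,0,0,1],[0,0,0,0,1],[0,0,0,0,1]]'
```

```text
time_s: 23.33
tool_pos: [542.1, 52.2, 154.1]
orientation: [3.141, -0.003, 0.331]
contact_force: [0.6, -0.7, 15.0]
gripper_width: 18.0
```

```bash
python3 -m pendant '[[0,0,0,0,1],[0,0,0,0,1],[0,0,0,0,1],[0,0,0,0,1],[0,0,0,0,1],[0,0,0,0,1],[0,0,0,0,1]]';python3 -m pendant '[[0,0,0,0,1],[0,0,0,0,1],[0,0,0,0,1],[0,0,0,0,1],[0,0,0,0,1],[0,0,0,0,1],[0,0,0,0,1]]'
```

```text
time_s: 23.92
tool_pos: [542.1, 52.3, 154.1]
orientation: [3.141, -0.003, 0.331]
contact_force: [-1.1, 0.0, 14.2]
gripper_width: 18.2
time_s: 24.5
tool_pos: [542.1, 52.2, 154.0]
orientation: [3.141, -0.003, 0.331]
contact_force: [-1.1, -1.1, 14.3]
gripper_width: 18.4
```

The press held at about 14–15 N on the sensor (plus roughly 0.7 N rod weight) for 1.4 s. Next I'll withdraw the rod straight up.

```bash
python3 -m pendant '[[0,0,-0.5,0,1],[0,0,-1.5,0,1],[0,0,-3,0,1],[0,0,-4.5,0,1],[0,0,-6,0,1],[0,0,-7,0,1],[0,0,-8,0,1],[0,0,-8,0,1],[0,0,-8,0,1],[0,0,-8,0,1]]'; python3 look.py wrist w20
python3 - <<'E'
from h import *
s=robot.sense(); print(totool(s,[522.9,299.5,138]))
cv2.imwrite("pics/w20c.png",cv2.resize(cv2.imread("pics/w20.png")[200:400,220:420],None,fx=3,fy=3,interpolation=2))
E
```

```text
time_s: 25.33
tool_pos: [540.5, 51.8, 231.9]
orientation: [-3.141, 0.001, 0.331]
contact_force: [-0.0, 0.1, -1.4]
gripper_width: 18.0
25.3333 [540.5  51.8 231.9] [-3.1415e+00  1.3000e-03  3.3070e-01] [-0.   0.1 -1.4] 18.00579726689888
[  64.05397743 -239.90818767   93.70399774]
```

View pics/w20c.png

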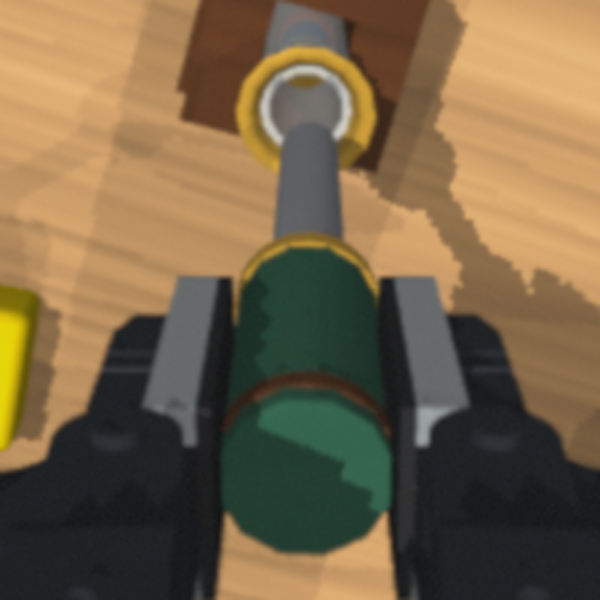

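```bash
python3 -m pendant '[[1,-3.5,0,0,1],[2,-7,0,0,1],[3,-10.5,0,0,1],[4,-14,0,0,1],[5,-17.5,0,0,1],[6,-21,0,0,1],[6.6,-23.5,0,0,1],[6.65,-24.15,0,0,1],[6.65,-24.15,0,0,1],[6.65,-24.15,0,0,1],[6.65,-24.15,0,0,1],[6.65,-24.15,0,0,1]]'; python3 -m pendant '[[0,0,2,0,1],[0,0,5,0,1],[0,0,8,0,1],[0,0,9,0,1],[0,0,9,0,1],[0,0,9,0,1],[0,0,9,0,1]]'; python3 look.py wrist w21; python3 look.py scene s21; python3 look.py side d21
python3 - <<'E'
from h import *
b=cv2.resize(cv2.imread("pics/w21.png")[180:380,220:420],None,fx=2,fy=2,interpolation=2)
cv2.imwrite("pics/w21c.png",b)
c=cv2.resize(cv2.imread("pics/d21.png")[160:230,245:315],None,fx=5.7,fy=5.7,interpolation=2)
d=cv2.resize(cv2.imread("pics/s21.png")[145:215,350:420],None,fx=5.7,fy=5.7,interpolation=2)
cv2.imwrite("pics/21c.png",np.hstack([c,d])); print(c.shape)
E
```

```text
time_s: 26.38
tool_pos: [526.2, 299.8, 232.5]
orientation: [3.14, 0.0, 0.328]
contact_force: [0.6, -1.8, -0.5]
gripper_width: 18.1
time_s: 26.97
tool_pos: [526.6, 302.4, 144.6]
orientation: [-3.141, -0.003, 0.33]
contact_force: [0.4, 1.8, 0.1]
gripper_width: 18.1
26.9667 [526.6 302.4 144.6] [-3.1409e+00 -2.6000e-03  3.3010e-01] [0.4 1.8 0.1] 18.10995491659099
27.0167 [526.6 302.6 144.7] [-3.1409e+00 -3.1000e-03  3.3030e-01] [-0.   0.9 -0.5] 18.313020951715497
27.0667 [526.5 302.6 144.6] [-3.1409e+00 -3.0000e-03  3.3040e-01] [-0.5 -0.6 -0.4] 17.828982013627908
(399, 399, 3)
```

View pics/w21c.png

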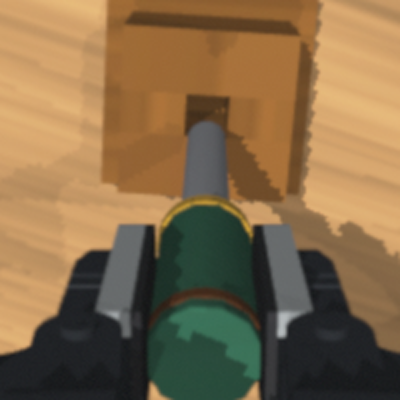

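View pics/21c.png

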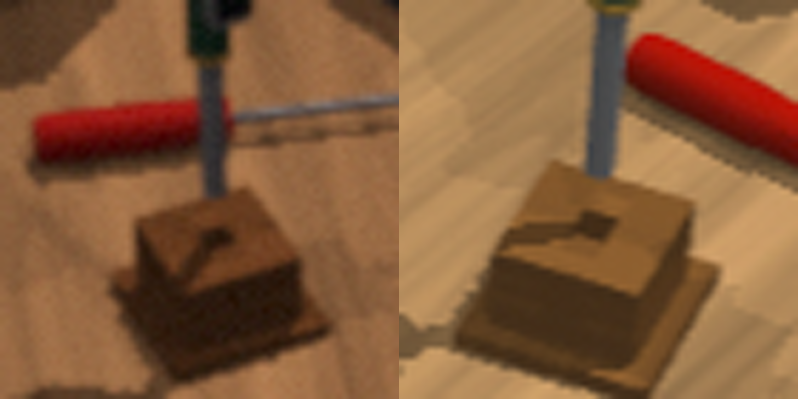

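Run:
```python
from h import *
S,D=cam("scene"),cam("side")
a,e=tri([(S,(385.1,175.4)),(D,(282.7,193.7))]); b,f=tri([(S,(385.3,184.6)),(D,(283.2,201.8))])
s=robot.sense();print(s["tool_pos"],a,np.round(e,1),b,np.round(f,1),totool(s,b)-totool(s,a))
s=np.load("pics/w21.npy",allow_pickle=True).item(); W=cam("wrist",s)
h=onz(W,(220+207/2,180+116/2),45); print("hole",h,totool(s,h))
s=np.load("pics/w18.npy",allow_pickle=True).item(); W=cam("wrist",s)
h=onz(W,(220+139/1.33,200+19.5/1.33),45); print("hole18",h,totool(s,h))
```

```text
[526.30303754 302.54441719 144.38531675] [523.07742556 302.63852501  69.76223763] [0.5 0.5] [523.67142176 305.04173935  41.0498261 ] [1.6 1.6] [ 1.26604535 -2.06467279 28.71698281]
hole [522.52275169 299.18557553  45.        ] [-5.14403522  1.83532825 99.6046415 ]
hole18 [522.40163076 298.38452827  45.        ] [ -6.10761803   3.18554954 186.1261617 ]
```

```bash
python3 -m pendant '[[0,0,0.7,0,1],[0,0,1.4,0,1],[0,0,2.1,0,1],[0,0,2.4,0,1],[0,0,2.4,0,1]]'; python3 -m pendant '[[0,0,0.2,0,1],[0,0,0.4,0,1],[0,0,0.6,0,1],[0,0,0.6,0,1]]'; python3 look.py wrist w22
python3 - <<'E'
from h import *
cv2.imwrite("pics/w22c.png",cv2.resize(cv2.imread("pics/w22.png")[180:380,220:420],None,fx=2,fy=2,interpolation=2))
E
```

```text
time_s: 27.53
tool_pos: [524.9, 301.6, 117.5]
orientation: [3.141, 0.002, 0.331]
contact_force: [-0.2, 0.0, -0.7]
gripper_width: 18.3
time_s: 27.87
tool_pos: [525.3, 301.8, 112.3]
orientation: [3.141, 0.0, 0.331]
contact_force: [0.1, 0.0, -1.4]
gripper_width: 18.2
27.8667 [525.3 301.8 112.3] [3.1414e+00 4.0000e-04 3.3070e-01] [ 0.1  0.  -1.4] 18.212720666497535
```

View pics/w22c.png

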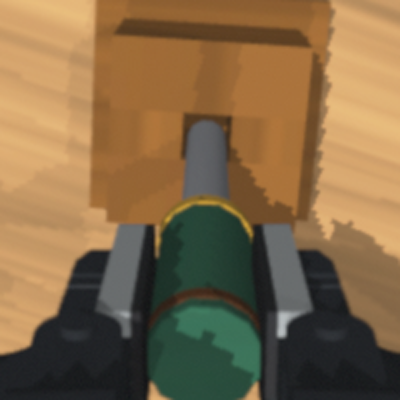

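The tip is in the hole with no resistance, so I'm lowering on.

```bash
python3 -m pendant '[[0,0,0.4,0,1],[0,0,0.8,0,1],[0,0,1.2,0,1],[0,0,1.6,0,1],[0,0,1.6,0,1]]'; python3 -m pendant '[[0,0,0.4,0,1],[0,0,0.8,0,1],[0,0,1.1,0,1],[0,0,1.3,0,1],[0,0,1.3,0,1]]'
```

```text
time_s: 28.33
tool_pos: [525.1, 301.7, 95.6]
orientation: [3.141, 0.001, 0.331]
contact_force: [0.6, 0.6, -0.4]
gripper_width: 17.7
time_s: 28.75
tool_pos: [525.3, 301.8, 83.1]
orientation: [3.141, 0.001, 0.331]
contact_force: [0.0, -0.7, -1.1]
gripper_width: 18.2
```

```bash
python3 -m pendant '[[0,0,0.1,0,1],[0,0,0.2,0,1],[0,0,0.2,0,1]]';python3 -m pendant '[[0,0,0.1,0,1],[0,0,0.1,0,1]]'
```

```text
time_s: 29.0
tool_pos: [525.4, 301.9, 81.6]
orientation: [3.142, 0.0, 0.331]
contact_force: [-0.1, -0.3, -0.8]
gripper_width: 18.0
time_s: 29.17
tool_pos: [525.4, 301.9, 80.6]
orientation: [3.142, 0.0, 0.331]
contact_force: [0.7, -1.0, -1.5]
gripper_width: 18.3
```

```bash
python3 -m pendant '[[0,0,0.1,0,1],[0,0,0.1,0,1]]';python3 -m pendant '[[0,0,0.1,0,1],[0,0,0.1,0,1]]'
```

```text
time_s: 29.33
tool_pos: [526.0, 302.3, 80.5]
orientation: [-3.141, -0.001, 0.331]
contact_force: [-1.1, -0.4, 5.4]
gripper_width: 18.1
time_s: 29.5
tool_pos: [526.6, 302.6, 80.4]
orientation: [-3.141, -0.003, 0.331]
contact_force: [-1.8, -0.9, 11.5]
gripper_width: 18.0
```

Floor contact is at TCP z 80.5, the same as at the grasp. I'll ease off and release.

```bash
python3 -m pendant '[[0,0,-0.15,0,1],[0,0,-0.15,0,1],[0,0,-0.15,0,2],[0,0,-0.15,0,2.6],[0,0,-0.15,0,3.5],[0,0,-0.15,0,4.5],[0,0,-0.15,0,5],[0,0,-0.15,0,5],[0,0,-0.15,0,5]]'; python3 -m pendant '[[0,0,-3,0,5],[0,0,-6,0,5],[0,0,-9,0,5],[0,0,-12,0,5],[-3,0,-12,0,5],[-6,0,-12,0,5],[-8,0,-12,0,5],[-8,0,-12,0,5],[-8,0,-12,0,5]]'; for c in wrist side scene; do python3 look.py $c e_$c; done
python3 - <<'E'
from h import *
c=cv2.resize(cv2.imread("pics/e_side.png")[155:300,225:370],None,fx=2.7,fy=2.7,interpolation=2)
d=cv2.resize(cv2.imread("pics/e_scene.png")[140:285,280:425],None,fx=2.7,fy=2.7,interpolation=2)
cv2.imwrite("pics/ec.png",np.hstack([c,d]))
E
```

```text
time_s: 30.25
tool_pos: [525.4, 302.0, 80.1]
orientation: [3.142, 0.0, 0.331]
contact_force: [-1.1, 0.4, 0.7]
gripper_width: 50.1
time_s: 31.0
tool_pos: [449.3, 275.8, 200.7]
orientation: [3.141, -0.001, 0.331]
contact_force: [1.6, 0.4, 0.2]
gripper_width: 49.9
31.0 [449.3 275.8 200.7] [ 3.1412e+00 -9.0000e-04  3.3130e-01] [1.6 0.4 0.2] 49.919312765018894
31.05 [450.2 276.  200.6] [ 3.1415e+00 -1.1000e-03  3.3070e-01] [-0.3  0.7  0.2] 50.22126268201084
31.1 [450.6 276.1 200.4] [-3.1416e+00 -9.0000e-04  3.3030e-01] [0.1 0.8 0.4] 49.982059313587015
```

View pics/ec.png

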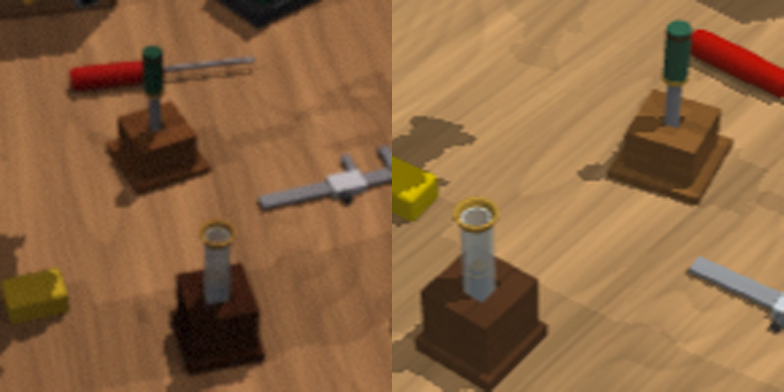

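View pics/e_wrist.png

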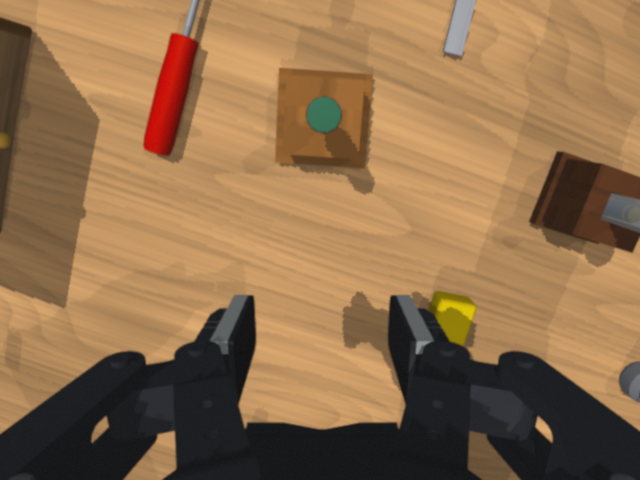

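Run:
```python
from cell import robot
print(robot.job_done(), robot.sense()["time_s"])
```

```text
the job is handed in; nothing more can be done
the job is handed in; nothing more can be done
```

The ferrule is packed on the hidden stop, the rod is back in its holder and the job is handed in at about 31 s of the 61 s allowed. I don't know the verdict.

- **Ferrule:** it was let go upright, with its lower end about 12 mm inside the mouth and no side force. It dropped onto the wad.
- **Pressing:** the rod met the ferrule about 13 mm below the rim. Friction stayed around 4–5 N until the force began rising about 7 N per mm, roughly 39 mm further down. I held there for 1.7 s. The force read 14–15 N, or about 15–16 N with the rod's weight added, and the highest reading was 18.1 N. By the tool height, the ferrule's underside ended about 87 mm below the rim while pressed.
- **Rod:** it met the holder floor at the same tool height as when I picked it up (80.5 mm). In the last pictures it stands upright in the hole with the gripper clear.
- **Bystanders:** none were touched, and the wax, calliper and awl look unmoved in the last pictures. I did not measure them or recheck the loupe and spool.

**What went wrong or disagreed:**
- **Fingertip position:** the real fingertips are about 30 mm behind the stated TCP, so the first grasp closed above the ferrule without touching it. I found the offset by pressing the shut fingers on the bare bench.
- **Force limit risk:** that probe briefly reached about 49 N at the fingertips, more than I meant. If fingertip pressure on the bench counts as the gripper's body, it passed the 40 N limit.
- **Camera disagreement:** the scene and side cameras put points about 2 mm off in y from the wrist camera. I trusted the wrist camera and relative measurements.

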